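Complete a foot-care tester display, labels to the customer

ROBOT

A 6-joint arm with a two-finger parallel gripper is mounted at the origin on the work surface. World frame = base frame: x ahead of the robot, y to its left, z up, the work surface at z = 0. Lengths are in m, angles in degrees, forces in N, time in s.
With the tool pointing down it reaches from about 0.375 to 0.9 m from the base axis. Payload 3.1 kg.
Tool frame: the origin (TCP) lies between the finger pads; the fingertips stand 22 mm ahead of it and the grasp point (between the pads) lies 3 mm ahead of it (bot.tip_extent is the distance from the TCP to the fingertips, in m); y points along the fingers, z is the direction in which the jaws open and shut, and the axes are right-handed (so a half turn about y gives the same grasp; the last joint's range is limited). The gripper opens to 87 mm and grips with 3 to 60 N. Pads are 19 mm wide; open, the fingers measure 117 mm over their backs; the gripper's body (75 mm by 190 mm) begins 51 mm behind the grasp point.
Start: joints at [54.059, 30.224, 82.088, -0, 67.689, -10.227], TCP at [0.271, 0.563, 0.245] pointing down, gripper open.
Joint ranges: [-176.69, 176.69], [-43.24, 126.21], [12.49, 139.97], [-82, 262], [0, 151.66], [-163.58, 163.58]. Speed limits (degrees/s): [159.86, 159.86, 180, 180, 180, 180].

INTERFACE

Orientations are given as a 3x3 rotation matrix whose columns are the frame's x, y, z axes.
In Python, from rig import bot, eyes, models gives the robot as it stands. The module is installed in compiled form; this text tells all that it offers.
- The arm moves only by the tool arm_command, never from a script. Its arguments are lists of equal length, an entry for each row: "translation": the shift along the tool's x, y, z each as a share of 0.08 m, from -1 to 1, a list of three; "rotation": the turn, a rotation vector about the tool's x, y, z each as a share of 60 degrees, from -1 to 1, a list of three; "grip": the closure, from -1 (fully open) to 1 (shut), so that 0 is half open. In form: {"translation": [[x, y, z], ...], "rotation": [[rx, ry, rz], ...], "grip": [grip, ...]}. A call has 1 to 5 rows; each row is the pose to reach, as a shift and turn from the pose commanded when the call began, along the tool's axes at that moment; what a row does not reach only later rows make up. A row lasts 1/10 s, in which the tool goes at most 50 mm and 8.59 degrees, less where a joint would pass 70% of its speed; a pose out of reach is approached as far as the arm can. A call with a number of a shift or a turn outside -1 to 1 is refused whole. A call with a gripper value outside its range is refused whole. The fingers move at their own pace and stop on an object; the grip force is fixed at half the most. Time passes only in rows, so rows that repeat a pose let the fingers close. It gives the time, the measured TCP pose, the force and the opening at its end, in the units of the state.
- bot.read_state(): the state, without advancing time (a new reading comes with each control period).
- eyes.capture(name): name is "side" or "top"; returns a dict with "image" (420x560x3 uint8, blue, green, red), "mtx" (3x3 intrinsics, pixels), "dist_coeffs" ([k1, k2, p1, p2, k3] as OpenCV has them; the pictures are not rectified), "rvec" (rotation vector, rad) and "tvec" (3), from world to camera coordinates, as OpenCV has them. Camera axes: x right, y down, z forward; pixel columns grow to the right and rows downward; lengths in m; the calibration is good to about 2 mm. A picture is of the moment at which its call begins. There is no depth.
- bot.hand_in(): hands the job in, once; it reports no verdict.
Trained networks look in the newest picture that a camera, given by its name, has taken for a name from the list of things; names that differ only in an ending like _2 or _b are one class to them, and where a whole thing is asked for, a point or a joint stands for the part that bears it (a point fixed in the world has none). Each returns a list of dicts, best first, with "conf" (0 to 1); they miss things now and then, are a little off and sometimes report something else, mostly with a low value. They report only what shows in the picture. A call takes as long as a camera call. They do not tell look-alikes from the thing itself.
- models.recognise(camera, thing): "extent" ([left, top, right, bottom] as shares, 0 to 1, of the picture: columns of its width, rows of its height, round what is visible of it).
- models.spot_point(camera, thing): "point" ([column, row] as shares, 0 to 1, of the picture: columns of its width, rows of its height: a listed point, or the origin of a listed thing).
The state is a dict: "time_s": time; "joint_positions": joint angles; "qvel": joint speeds; "tau": joint torques, N m; "position": TCP position; "tcp_rot": TCP orientation; "force": force on the tool from outside, world axes, zero at the start; "moment": the same for the moment, N m; "opening": opening from 0.0 (shut) to 1.0 (fully open).
Only numpy, scipy, OpenCV 4.12 (cv2) and the standard library are available. Lean on these libraries where they do the work, as an engineer would, in place of code of your own. Each camera call takes 0.05 s, during which the arm holds its last target. There are 200 camera calls.

TASK

Complete the tester display on the counter. Lean the foam can that stands loose on the counter in the empty sloped bay, straight between the rails with its base down on the ledge and its back flat against the bed, and stand the loose cream jar upright on the level tray in front of it, centred in its compartment. Turn both so that their labels face straight out to the customer side like their neighbours, set them down gently rather than dropping them, and do not disturb the cans and jars already on display.

Things in the scene. Friction and masses are not known exactly. Their poses are not given: they have to be found in the camera images.
- display: White and light-wood counter tester display, fixed, 216 deep x 408 wide x 118 mm high. Origin: on the counter under mid-width; x points straight out to the customer side (ahead and to the robot's right), z up. Three bays at y = -120, 0, +120 mm, the one at +120 empty. Each has a bed leaning 30 deg back from vertical (towards -x), a ledge at its foot square to the bed, and a part of the tray in front.
- bay (a point): Where the middle of the can's base belongs, on the empty bay's ledge: display frame (-10, 120, 46.5) mm. z runs up along the bed (30 deg back), x square to the bed, outwards and up. Bed face 23 mm behind (-x), 90 mm long; two side rails on it 10 mm high, 85 long, 56 apart. Ledge 60 mm deep with end lip 8 mm high, 56 mm from the bed.
- tray_spot (a point): Where the middle of the jar's underside belongs: middle of the tray compartment in front of the empty bay, display frame (66.5, 120, 12) mm; axes as the display's. Level tray floor 77 mm deep between a fascia board (behind, rising 50 mm above it; the bay ledge's lip above that to z = 72 mm) and a front lip 8 mm high; dividers 6 mm high 60 mm to each side.
- can: Loose foam can, upright on the counter. Aluminium body 46 mm diameter to 106 mm height, shoulder to 113, white cap 40 mm diameter from 113 to 147, bevelled to the top at 155. White spout 10 mm thick on the cap, label side, at height 143, reaching 31 mm from the axis. Paper label with dark band on the front 110 deg. Origin: middle of the base; z to the cap; x out through the label. 0.12-0.24 kg.
- can_label (a point): Middle of the loose can's label: on its front surface, 23 mm from the axis and 56 mm above the base.
- jar: Loose cream jar, upright on the counter. Amber glass, 57 mm diameter, black screw lid 58 mm diameter from 38 to 56 mm height (total 56). Paper label with dark band on the front 97 deg of the glass. Origin: middle of the underside; z up; x out through the label. 0.10-0.20 kg.
- jar_label (a point): Middle of the loose jar's label: on its front surface, 28.5 mm from the axis and 18.5 mm above the underside.
- can_b: A can like the loose one, already leaning in the display's middle bay, label out; origin and axes as the loose can's. Leave alone.
- can_c: A can like the loose one, already leaning in the display's other end bay (y = -120 mm), label out. Leave alone.
- jar_b: A jar like the loose one, already on the tray in front of the middle bay, label out. Leave alone.
- jar_c: A jar like the loose one, already on the tray in front of that end bay, label out. Leave alone.
There are look-alikes about, which are no part of the job. Leave any blue or yellow look-alike of the can alone.

How it is judged:
By the outcome, as a careful person would: the job done as asked, in the order asked, and still so for the second after the job is handed in, with the robot touching nothing.
It also fails if it takes over 66 s, if anything falls off the work surface, if the arm or the gripper's body presses on something with over 40 N, if the wrist force passes 120 N, or if a joint passes its speed limit or range.

## Working session

There is one attempt and no reset: what is moved stays moved. The work goes in short steps, Python scripts to look and compute and a tool call to move; the robot and the scene stay as the last step left them, time stands still between calls to the robot, and variables do not carry over. Pictures are saved under pics/ and viewed, about 8 in all and at most 12, crops included, and the job is handed in when it is done.

Besides the shell and the picture viewer there is one more tool, called after "Emit:" as name(argument=value, ...), one argument or row to a line, values as JSON. arm_command: Moves the arm, as the interface text tells. Shift numbers are shares of 0.08 m and turn numbers shares of 60 degrees, none past 1 either way. Its arguments: {"type":"object","properties":{"translation":{"type":"array"},"rotation":{"type":"array"},"grip":{"type":"array"}},"required":["translation","rotation","grip"]}

```bash
mkdir -p pics; cat > h.py <<'E'
import numpy as np, cv2
from rig import bot, eyes, models
def cap(n,save=None):
    c=eyes.capture(n)
    if save: cv2.imwrite('pics/'+save,c['image'])
    return c
def proj(c,P):
    return cv2.projectPoints(np.float64(P).reshape(-1,1,3),np.float64(c['rvec']),np.float64(c['tvec']),np.float64(c['mtx']),np.float64(c['dist_coeffs']))[0].reshape(-1,2)
def ray(c,uv):
    R=cv2.Rodrigues(np.float64(c['rvec']))[0]; o=-R.T@np.float64(c['tvec']).ravel()
    p=cv2.undistortPoints(np.float64(uv).reshape(1,1,2),np.float64(c['mtx']),np.float64(c['dist_coeffs'])).ravel()
    return o,R.T@np.array([p[0],p[1],1.])
def atz(c,uv,z):
    o,d=ray(c,uv); return o+d*(z-o[2])/d[2]
E
python3 - <<'E'
from h import *
np.set_printoptions(precision=3,suppress=True)
C={n:cap(n,n+'0.png') for n in('side','top')}
for n,c in C.items():
    R=cv2.Rodrigues(np.float64(c['rvec']))[0]; print(n,'cam at',-R.T@np.float64(c['tvec']).ravel(),'fwd',R[2])
    for t in('can','jar','can_label','jar_label','bay','tray_spot','display'):
        for r in models.spot_point(n,t)[:6]:
            uv=np.array(r['point'])*[560,420]; z={'bay':.0465,'tray_spot':.012,'can_label':.056,'jar_label':.0185}.get(t,0)
            print(n,t,round(r['conf'],2),uv,atz(c,uv,z))
s=bot.read_state();print(s)
E
```

```text
side cam at [0.756 0.768 0.777] fwd [-0.186 -0.707 -0.682]
side can 0.8 [324.576 378.588] [0.566 0.397 0.   ]
side can 0.71 [284.48  161.784] [ 0.477 -0.246  0.   ]
side can 0.67 [244.888 318.318] [ 0.681  0.239 -0.   ]
side can 0.63 [293.776 341.586] [0.6   0.311 0.   ]
side jar 0.96 [255.808 166.782] [ 0.56  -0.241  0.   ]
side jar 0.56 [383.208 345.618] [0.437 0.358 0.   ]
side can_label 0.78 [228.48  307.188] [0.712 0.246 0.056]
side can_label 0.73 [291.704 314.58 ] [0.6   0.288 0.056]
side jar_label 0.88 [375.816 330.918] [0.446 0.335 0.018]
side bay 0.9 [255.92  189.504] [ 0.59  -0.091  0.046]
side tray_spot 0.68 [231.28 191.1 ] [ 0.645 -0.139  0.012]
side tray_spot 0.34 [276.92 145.32] [ 0.483 -0.312  0.012]
side display 0.58 [278.376 174.384] [ 0.507 -0.195  0.   ]
top cam at [0.392 0.065 1.379] fwd [ 0.123  0.    -0.992]
top can 0.95 [212.52  170.184] [0.687 0.241 0.   ]
top can 0.87 [188.608 202.692] [0.602 0.304 0.   ]
top can 0.87 [414.176 262.416] [ 0.434 -0.28   0.   ]
top can 0.81 [377.888 232.68 ] [ 0.513 -0.187  0.   ]
top can 0.77 [154.392 214.494] [0.572 0.395 0.  
[... 363 characters left out ...]
.4  ] [0.451 0.326 0.018]
top bay 0.62 [343.224 202.608] [ 0.587 -0.094  0.046]
top tray_spot 0.74 [359.408 183.12 ] [ 0.642 -0.142  0.012]
top display 0.66 [377.384 234.612] [ 0.508 -0.186  0.   ]
{'time_s': 0.8, 'joint_positions': array([ 54.058,  30.221,  82.087,   0.001,  67.689, -10.227]), 'qvel': array([-0.062, -0.041,  0.012, -0.066,  0.003,  0.062]), 'tau': array([ -0.001, -43.995, -17.698,   0.063,   0.05 ,  -0.   ]), 'position': array([0.271, 0.563, 0.245]), 'tcp_rot': array([[ 0.901,  0.   ,  0.434],
       [-0.434,  0.   ,  0.901],
       [-0.   , -1.   ,  0.   ]]), 'force': array([ 0.138, -0.436, -0.033]), 'moment': array([-0.02 ,  0.009, -0.03 ]), 'opening': 0.9988239856561959}
```

```bash
python3 -c "
import cv2,numpy as np
a=cv2.imread('pics/side0.png');b=cv2.imread('pics/top0.png')
x=cv2.resize(a[270:420,190:420],(690,450),interpolation=3);cv2.imwrite('pics/crop_cans.png',x)
cv2.imwrite('pics/both.png',cv2.resize(np.hstack([a[100:],b[100:300]]) if 0 else np.vstack([a[90:400],cv2.resize(b[130:300],(560,170))]),(700,600)))"
```

```text
(no output)
```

View pics/both.png

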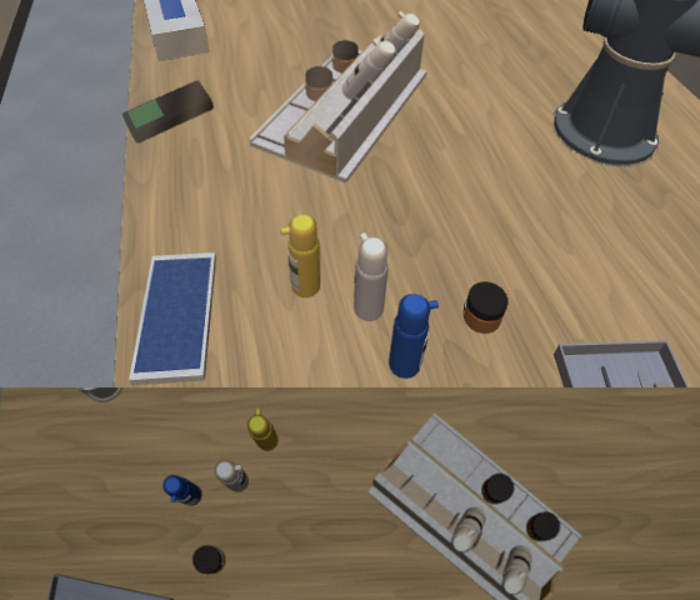

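View pics/crop_cans.png

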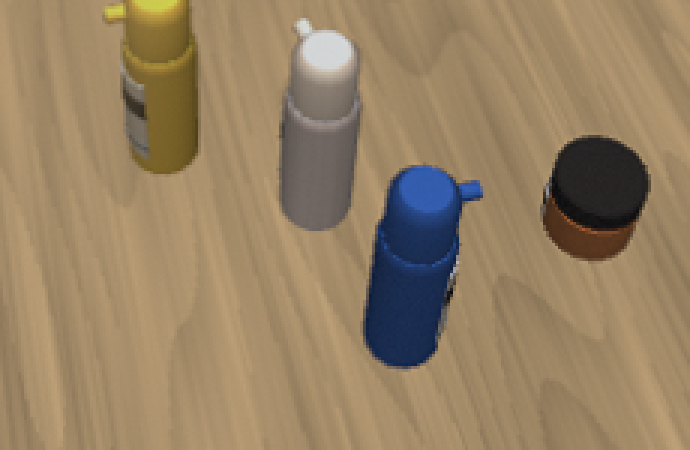

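The silver/white can, at side (294,342) and top (189,203), is the loose can. The yellow one at side (245,318) and the blue one at side (325,379) are the look-alikes. The enlarged crop confirms this: a grey body and white cap, with the spout pointing away from the side camera. The loose jar is at side (383,346). Next I'll fit the poses and check them with an overlay.

```bash
cat > fit.py <<'E'
from h import *
from scipy.optimize import least_squares
np.set_printoptions(precision=4,suppress=True)
C={n:cap(n) for n in('side','top')}
def Rz(a): return cv2.Rodrigues(np.array([0,0,a]))[0]
P={'bay':[[-.01,.12,.0465]],'tray_spot':[[.0665,.12,.012]],'display':[[0,0,0]],
 'can':[[-.01,0,.0465],[-.01,-.12,.0465]],'jar':[[.0665,0,.012],[.0665,-.12,.012]]}
det=[(n,t,np.array(r['point'])*[560,420]) for n in C for t in P for r in models.spot_point(n,t)]
x=np.array([.515,-.19,np.radians(-41)])
W=lambda x,p:Rz(x[2])@np.array(p)+[x[0],x[1],0]
for it in range(4):
    M=[]
    for n,t,uv in det:
        d=[(np.linalg.norm(proj(C[n],W(x,p))[0]-uv),p) for p in P[t]]; d=min(d)
        if d[0]<14: M.append((n,t,d[1],uv))
    f=lambda x:np.concatenate([proj(C[n],W(x,p))[0]-uv for n,t,p,uv in M])
    x=least_squares(f,x,loss='soft_l1',f_scale=2).x
print('display',x[:2],np.degrees(x[2]))
for m in M: print(m[0],m[1],m[2],m[3]-proj(C[m[0]],W(x,m[2]))[0])
np.save('disp.npy',x)
for n in C:
    im=C[n]['image'].copy(); k=3
    o={'side':(175,85),'top':(270,140)}[n]
    big=cv2.resize(im[o[1]:o[1]+150,o[0]:o[0]+190],None,fx=k,fy=k,interpolation=3)
    def line(ps,col):
        q=[proj(C[n],W(x,p))[0] for p in ps]
        q=[tuple(int(v) for v in ((u+.5-o)*k-.5)) for u in q]
        for a,b in zip(q,q[1:]): cv2.line(big,a,b,col,1)
    X=.108;Y=.204
    line([[X,Y,0],[X,-Y,0],[-X,-Y,0],[-X,Y,0],[X,Y,0]],(0,255,0))
    s,c=.5,3**.5/2
    b=lambda u,v,w:[-.01+c*u-s*w,.12+v,.0465+s*u+c*w]
    line([b(-.023,-.028,0),b(-.023,.028,0),b(-.023,.028,.085),b(-.023,-.028,.085),b(-.023,-.028,0)],(0,0,255))
    line([b(.033,-.06,.008),b(.033,.06,.008)],(255,0,255))
    line([[.028,.06,.012],[.105,.06,.012],[.105,.18,.012],[.028,.18,.012],[.028,.06,.012]],(255,0,0))
    cv2.imwrite(f'pics/ov_{n}.png',big)
a=cv2.imread('pics/ov_side.png');b=cv2.imread('pics/ov_top.png')
E
python3 fit.py
```

```text
display [ 0.5135 -0.1874] -42.084641127854425
side bay [-0.01, 0.12, 0.0465] [ 1.4251 -2.086 ]
side tray_spot [0.0665, 0.12, 0.012] [-0.7596  1.0668]
side display [0, 0, 0] [ 1.8722 -2.4527]
side can [-0.01, 0, 0.0465] [ 2.3165 -0.3027]
side jar [0.0665, 0, 0.012] [0.5746 3.0892]
side jar [0.0665, -0.12, 0.012] [ 0.5365 -0.7943]
top bay [-0.01, 0.12, 0.0465] [ 1.8637 -2.6894]
top tray_spot [0.0665, 0.12, 0.012] [-0.977   0.5245]
top display [0, 0, 0] [ 0.3822 -1.6116]
top can [-0.01, -0.12, 0.0465] [-0.7197 -1.3762]
top can [-0.01, 0, 0.0465] [-3.4657 -0.8134]
top jar [0.0665, -0.12, 0.012] [3.7601 0.5023]
top jar [0.0665, 0, 0.012] [-0.1158 -0.571 ]
```

View pics/ov_side.png

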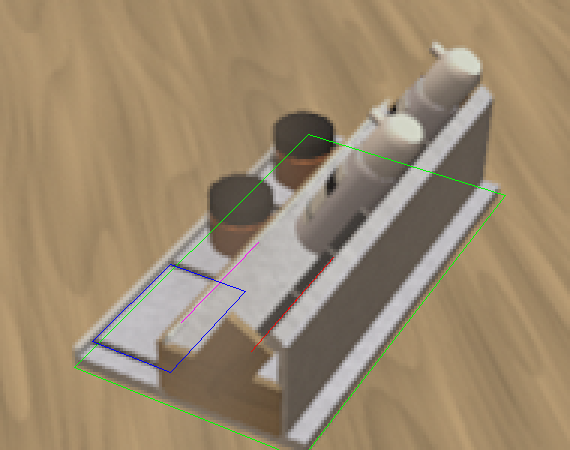

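View pics/ov_top.png

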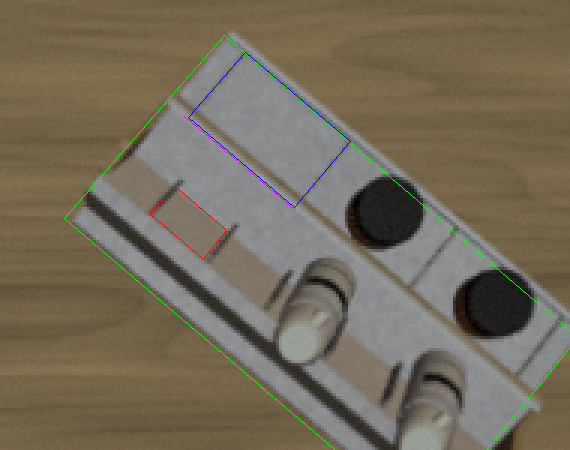

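The display overlay fits to about 2 mm: base corners, rails and tray edges coincide once height is allowed for. Next, an overlay for the can and jar.

```bash
cat > ov.py <<'E'
from h import *
np.set_printoptions(precision=4,suppress=True)
def circ(c,r,z): 
    t=np.linspace(0,2*np.pi,41); return [[c[0]+r*np.cos(a),c[1]+r*np.sin(a),z] for a in t]
C={n:cap(n) for n in('side','top')}
can=(.601,.307,np.radians(-88)); jar=(.4365,.354,np.radians(-61))
tiles=[]
for n in C:
  for ob in('can','jar'):
    p=can if ob=='can' else jar; ctr=proj(C[n],[p[0],p[1],.07 if ob=='can' else .03])[0].astype(int); k=6; h=(23,33)if 0 else (33,24)
    h=(33,25) if n=='top' or ob=='jar' else (33,48)
    h=(33,45); o=ctr-np.array(h)
    im=cv2.resize(C[n]['image'][o[1]:o[1]+2*h[1],o[0]:o[0]+2*h[0]],None,fx=k,fy=k,interpolation=3) 
    def line(ps,col):
        q=((proj(C[n],ps)+.5-o)*k-.5).astype(int); cv2.polylines(im,[q.reshape(-1,1,2)],False,col,1)
    d=np.array([np.cos(p[2]),np.sin(p[2]),0]);b=np.array([p[0],p[1],0])
    if ob=='can':
        line(circ(p,.023,0),(0,255,0));line(circ(p,.023,.106),(0,255,0));line(circ(p,.02,.113),(255,255,0));line(circ(p,.02,.147),(255,255,0))
        line([b+[0,0,.143],b+d*.031+[0,0,.143]],(0,0,255))
        e=np.cross([0,0,1],d)
        line([b+d*.023*np.cos(a)+e*.023*np.sin(a)+[0,0,.056] for a in np.radians(np.linspace(-55,55,21))],(0,0,255))
    else:
        line(circ(p,.0285,0),(0,255,0));line(circ(p,.029,.038),(255,255,0));line(circ(p,.029,.056),(255,255,0))
        e=np.cross([0,0,1],d)
        line([b+d*.0285*np.cos(a)+e*.0285*np.sin(a)+[0,0,.0185] for a in np.radians(np.linspace(-48.5,48.5,21))],(0,0,255))
    tiles.append(im[:,:])
cv2.imwrite('pics/ov_obj.png',cv2.resize(np.hstack([tiles[0],tiles[2]]),(792,540)))
cv2.imwrite('pics/ov_obj2.png',np.hstack([tiles[1][100:440],tiles[3][100:440]]))
E
python3 ov.py
```

```text
(no output)
```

View pics/ov_obj.png

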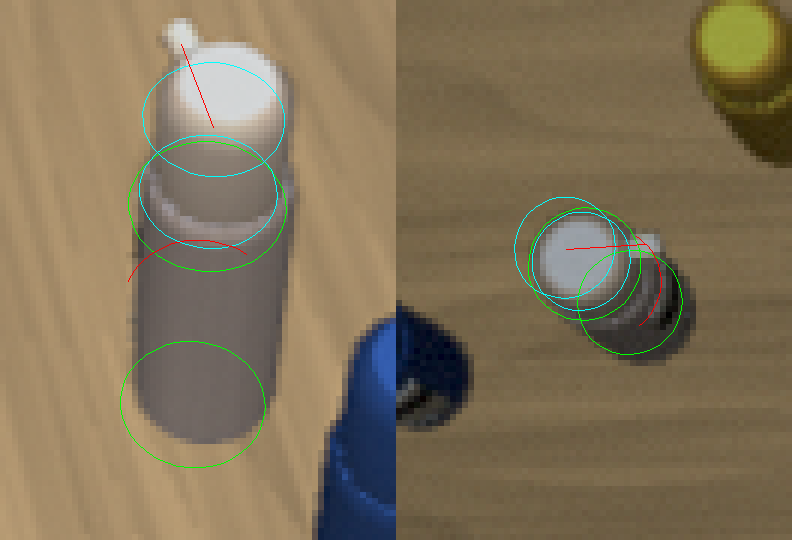

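View pics/ov_obj2.png

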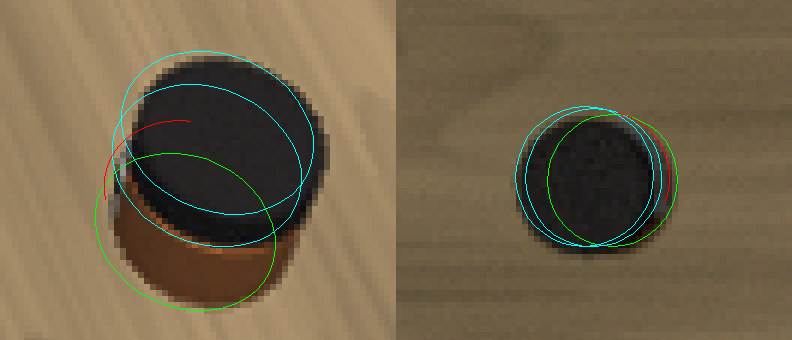

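```bash
cat > plan.py <<'E'
from h import *
from scipy.spatial.transform import Rotation as Ro, Slerp
np.set_printoptions(precision=3,suppress=True)
x,y,a=np.load('disp.npy')
D=Ro.from_euler('z',a).as_matrix(); D0=np.array([x,y,0])
def down(jaw):
    c,s=np.cos(np.radians(jaw)),np.sin(np.radians(jaw)); return np.array([[s,0,c],[-c,0,s],[0,-1,0]])
s3=3**.5/2
B=D@np.array([[s3,0,-.5],[0,1,0],[.5,0,s3]])       # bay axes (world)
bay=D0+D@[-.01,.12,.0465]; tray=D0+D@[.0665,.12,.012]
# tool held along can axis, jaw = bay y: y_tool=-z_bay, z_tool=+y_bay, x=y x z
Rbay=np.column_stack([np.cross(-B[:,2],B[:,1]),-B[:,2],B[:,1]])
def plan(goals,p=None,R=None,step=.075,ang=38):
    st=bot.read_state(); p=st['position'] if p is None else p; R=st['tcp_rot'] if R is None else R
    print('t',st['time_s'],'p',st['position'],'F',st['force'],'open',round(st['opening'],3))
    for gp,gR in goals:
        gp=np.asarray(gp); rv=Ro.from_matrix(R.T@gR).as_rotvec(); 
        d=np.abs(R.T@(gp-p)).max()
        n=max(1,int(np.ceil(np.linalg.norm(gp-p)/step-1e-6)),int(np.ceil(np.degrees(np.linalg.norm(rv))/ang-1e-6)))
        p0,R0=p,R
        for i in range(n):
            q=p0+(gp-p0)*(i+1)/n; Q=R0@Ro.from_rotvec(rv*(i+1)/n).as_matrix()
            print('T',R.T@(q-p)/.08,'R',np.degrees(Ro.from_matrix(R.T@Q).as_rotvec())/60,'-> ',q)
            p,R=q,Q
        print('--')
E
python3 - <<'E'
from plan import *
print('bay',bay,'tray',tray,'hand behind can top at',bay+B[:,2]*.3)
plan([([.597,.300,.245],down(10)),([.597,.300,.111],down(10))])
E
```

```text
bay [ 0.587 -0.092  0.046] tray [ 0.643 -0.143  0.012] hand behind can top at [0.475 0.009 0.306]
t 1.5 p [0.271 0.563 0.245] F [ 0.411  0.415 -0.241] open 1.0
T [ 0.849 -0.001 -0.199] R [0.    0.151 0.   ] ->  [0.325 0.519 0.245]
T [ 0.87  -0.001 -0.063] R [0.    0.151 0.   ] ->  [0.38  0.475 0.245]
T [ 0.869 -0.001  0.074] R [0.    0.151 0.   ] ->  [0.434 0.432 0.245]
T [ 0.847 -0.001  0.21 ] R [0.    0.151 0.   ] ->  [0.488 0.388 0.245]
T [ 0.803 -0.001  0.341] R [0.    0.151 0.   ] ->  [0.543 0.344 0.245]
T [ 0.74  -0.001  0.463] R [0.    0.151 0.   ] ->  [0.597 0.3   0.245]
--
T [0.    0.838 0.   ] R [0. 0. 0.] ->  [0.597 0.3   0.178]
T [0.    0.838 0.   ] R [0. 0. 0.] ->  [0.597 0.3   0.111]
--
```

Emit:
arm_command(
  translation=[
    [0.42,0,-0.1],
    [0.85,0,-0.2],
    [0.85,0,-0.2],
  ],
  rotation=[
    [0,0.075,0],
    [0,0.151,0],
    [0,0.151,0],
  ],
  grip=[-1,-1,-1],
)

```text
time_s: 1.8
position: [0.3286, 0.5172, 0.2446]
tcp_rot: [[0.819, 0.002, 0.574], [-0.574, -0.001, 0.819], [0.002, -1.0, 0.0]]
force: [-0.4, 0.6, -0.3]
opening: 0.996
```

Emit:
arm_command(
  translation=[
    [0.43,0,-0.03],
    [0.87,0,-0.06],
    [0.87,0,-0.06],
  ],
  rotation=[
    [0,0.075,0],
    [0,0.151,0],
    [0,0.151,0],
  ],
  grip=[-1,-1,-1],
)

```text
time_s: 2.1
position: [0.3829, 0.4739, 0.2446]
tcp_rot: [[0.718, 0.002, 0.696], [-0.696, -0.0, 0.718], [0.001, -1.0, 0.001]]
force: [-0.7, -0.8, 0.5]
opening: 1.0
```

Emit:
arm_command(
  translation=[
    [0.43,0,0.035],
    [0.87,0,0.075],
    [0.87,0,0.075],
  ],
  rotation=[
    [0,0.075,0],
    [0,0.151,0],
    [0,0.151,0],
  ],
  grip=[-1,-1,-1],
)

```text
time_s: 2.4
position: [0.437, 0.4304, 0.2447]
tcp_rot: [[0.601, 0.002, 0.8], [-0.8, 0.0, 0.601], [0.001, -1.0, 0.002]]
force: [0.7, -0.1, 0.1]
opening: 0.999
```

Emit:
arm_command(
  translation=[
    [0.42,0,0.1],
    [0.85,0,0.21],
    [0.85,0,0.21],
  ],
  rotation=[
    [0,0.075,0],
    [0,0.151,0],
    [0,0.151,0],
  ],
  grip=[-1,-1,-1],
)

```text
time_s: 2.7
position: [0.4912, 0.3865, 0.2446]
tcp_rot: [[0.468, 0.002, 0.884], [-0.884, 0.0, 0.468], [0.001, -1.0, 0.002]]
force: [-0.1, -0.8, 0.5]
opening: 0.996
```

Emit:
arm_command(
  translation=[
    [0.4,0,0.17],
    [0.8,0,0.34],
    [0.8,0,0.34],
  ],
  rotation=[
    [0,0.075,0],
    [0,0.151,0],
    [0,0.151,0],
  ],
  grip=[-1,-1,-1],
)

```text
time_s: 3.0
position: [0.5451, 0.343, 0.2446]
tcp_rot: [[0.323, 0.002, 0.946], [-0.946, 0.0, 0.323], [0.0, -1.0, 0.002]]
force: [-0.2, -0.2, 0.8]
opening: 0.997
```

Emit:
arm_command(
  translation=[
    [0.37,0,0.23],
    [0.74,0,0.46],
    [0.74,0,0.46],
    [0.74,0,0.46],
  ],
  rotation=[
    [0,0.075,0],
    [0,0.151,0],
    [0,0.151,0],
    [0,0.151,0],
  ],
  grip=[-1,-1,-1,-1],
)

```text
time_s: 3.4
position: [0.5956, 0.301, 0.2442]
tcp_rot: [[0.174, -0.002, 0.985], [-0.985, 0.001, 0.174], [-0.001, -1.0, -0.002]]
force: [-0.9, 0.2, -0.1]
opening: 0.999
```

```bash
python3 - <<'E'
from plan import *
plan([([.597,.300,.111],down(10))])
C={n:cap(n) for n in('side','top')}
ims=[]
for n in C:
    o=proj(C[n],[.597,.3,.12])[0].astype(int)-[45,55]
    ims.append(cv2.resize(C[n]['image'][o[1]:o[1]+110,o[0]:o[0]+90],None,fx=4,fy=4,interpolation=3))
cv2.imwrite('pics/hover.png',np.hstack(ims))
E
```

```text
t 3.4 p [0.596 0.301 0.244] F [-0.923  0.203 -0.069] open 0.999
T [0.009 0.832 0.009] R [ 0.001  0.    -0.001] ->  [0.596 0.3   0.178]
T [0.008 0.832 0.008] R [ 0.001  0.    -0.001] ->  [0.597 0.3   0.111]
--
```

View pics/hover.png

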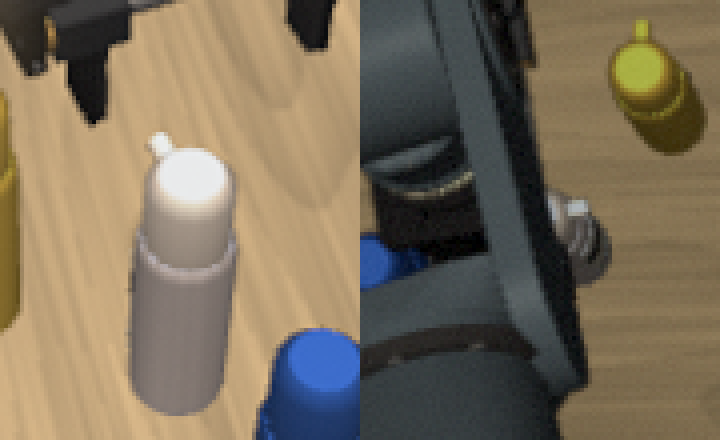

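The left half shows the silver can with the open jaws straddling its extended axis: tips at (92,122) and (310,48), middle near (201,85). The alignment is good, so I'll descend and grip.

Emit:
arm_command(
  translation=[
    [0.01,0.27,0.01],
    [0.01,0.55,0.01],
    [0.01,0.83,0.01],
    [0.01,0.83,0.01],
  ],
  rotation=[
    [0,0,0],
    [0,0,0],
    [0,0,0],
    [0,0,0],
  ],
  grip=[-1,-1,-1,-1],
)

```text
time_s: 3.9
position: [0.5938, 0.2999, 0.1748]
tcp_rot: [[0.175, -0.008, 0.985], [-0.985, -0.002, 0.175], [0.001, -1.0, -0.008]]
force: [-0.3, 0.1, 0.0]
opening: 1.0
```

Emit:
arm_command(
  translation=[
    [0.0,0.25,0.0],
    [0.0,0.5,0.0],
    [0.0,0.7,0.0],
    [0.0,0.83,0.0],
    [0.0,0.83,0.0],
  ],
  rotation=[
    [0,0,0],
    [0,0,0],
    [0,0,0],
    [0,0,0],
    [0,0,0],
  ],
  grip=[-1,-1,-1,-1,-1],
)

```text
time_s: 4.4
position: [0.5967, 0.2994, 0.1106]
tcp_rot: [[0.173, -0.003, 0.985], [-0.985, -0.001, 0.173], [0.0, -1.0, -0.003]]
force: [-0.7, -0.2, -0.1]
opening: 0.999
```

Emit:
arm_command(
  translation=[
    [0,0,0],
    [0,0,0],
    [0,0,0],
    [0,0,0],
    [0,0,0],
  ],
  rotation=[
    [0,0,0],
    [0,0,0],
    [0,0,0],
    [0,0,0],
    [0,0,0],
  ],
  grip=[1,1,1,1,1],
)

```text
time_s: 4.9
position: [0.598, 0.2992, 0.1122]
tcp_rot: [[0.172, 0.001, 0.985], [-0.985, 0.0, 0.172], [-0.0, -1.0, 0.001]]
force: [0.6, -0.3, 0.0]
opening: 0.632
```

Emit:
arm_command(
  translation=[
    [0,0,0],
    [0,0,0],
    [0,0,0],
    [0,0,0],
    [0,0,0],
  ],
  rotation=[
    [0,0,0],
    [0,0,0],
    [0,0,0],
    [0,0,0],
    [0,0,0],
  ],
  grip=[1,1,1,1,1],
)

```text
time_s: 5.4
position: [0.5976, 0.2992, 0.1119]
tcp_rot: [[0.172, -0.0, 0.985], [-0.985, -0.0, 0.172], [0.0, -1.0, -0.0]]
force: [-1.3, 0.7, 3.1]
opening: 0.517
```

Emit:
arm_command(
  translation=[
    [0,-0.1,0],
    [0,-0.3,0],
    [0,-0.6,0],
    [0,-0.9,0],
    [0,-0.9,0],
  ],
  rotation=[
    [0,0,0],
    [0,0,0],
    [0,0,0],
    [0,0,0],
    [0,0,0],
  ],
  grip=[1,1,1,1,1],
)

```text
time_s: 5.9
position: [0.6008, 0.3003, 0.1888]
tcp_rot: [[0.172, 0.01, 0.985], [-0.985, 0.003, 0.172], [-0.001, -1.0, 0.01]]
force: [1.3, 0.5, -0.9]
opening: 0.519
```

```bash
python3 - <<'E'
from plan import *
print(bot.read_state()['joint_positions'])
# raise to .34, then go to above-bay tilted
g=.105+.003
pre=bay+B[:,2]*(.111+.10)+B[:,0]*.006
p=bot.read_state()['position']
plan([([p[0],p[1],.33],down(10)),(pre+[0,0,.03],Rbay),(pre,Rbay)])
E
```

```text
[17.04  37.085 78.306  0.004 64.018  7.107]
t 5.9 p [0.601 0.3   0.189] F [ 1.289  0.51  -0.88 ] open 0.519
T [-0.001 -0.883  0.009] R [-0.005 -0.001 -0.001] ->  [0.601 0.3   0.259]
T [-0.001 -0.883  0.005] R [-0.005 -0.001 -0.001] ->  [0.601 0.3   0.33 ]
--
T [ 0.761  0.169 -0.359] R [ 0.033 -0.123 -0.096] ->  [0.583 0.235 0.316]
T [ 0.688  0.228 -0.46 ] R [ 0.033 -0.123 -0.096] ->  [0.565 0.17  0.303]
T [ 0.597  0.276 -0.552] R [ 0.033 -0.123 -0.096] ->  [0.548 0.105 0.289]
T [ 0.49   0.31  -0.633] R [ 0.033 -0.123 -0.096] ->  [0.53  0.041 0.276]
T [ 0.372  0.331 -0.7  ] R [ 0.033 -0.123 -0.096] ->  [ 0.512 -0.024  0.262]
--
T [-0.187  0.325 -0.   ] R [-0.  0.  0.] ->  [ 0.512 -0.024  0.232]
--
```

Emit:
arm_command(
  translation=[
    [0,-0.4,0],
    [0,-0.88,0],
    [0,-0.88,0],
  ],
  rotation=[
    [0,0,0],
    [0,0,0],
    [0,0,0],
  ],
  grip=[1,1,1],
)

```text
time_s: 6.2
position: [0.601, 0.3003, 0.2598]
tcp_rot: [[0.172, 0.012, 0.985], [-0.985, 0.004, 0.172], [-0.002, -1.0, 0.012]]
force: [0.8, -0.2, -0.7]
opening: 0.52
```

Emit:
arm_command(
  translation=[
    [0,-0.4,0],
    [0,-0.88,0],
    [0,-0.88,0],
  ],
  rotation=[
    [0,0,0],
    [0,0,0],
    [0,0,0],
  ],
  grip=[1,1,1],
)

```text
time_s: 6.5
position: [0.6004, 0.3001, 0.3295]
tcp_rot: [[0.172, 0.011, 0.985], [-0.985, 0.003, 0.172], [-0.001, -1.0, 0.011]]
force: [0.0, 0.5, -0.6]
opening: 0.521
```

Emit:
arm_command(
  translation=[
    [0.25,0.05,-0.12],
    [0.5,0.11,-0.24],
    [0.76,0.17,-0.36],
  ],
  rotation=[
    [0.011,-0.041,-0.032],
    [0.022,-0.082,-0.064],
    [0.033,-0.123,-0.096],
  ],
  grip=[1,1,1],
)

```text
time_s: 6.8
position: [0.5787, 0.2336, 0.3083]
tcp_rot: [[0.297, 0.055, 0.953], [-0.949, -0.091, 0.301], [0.103, -0.994, 0.025]]
force: [-0.6, 0.2, -2.3]
opening: 0.521
```

Emit:
arm_command(
  translation=[
    [0.23,0.08,-0.15],
    [0.46,0.15,-0.31],
    [0.69,0.23,-0.46],
  ],
  rotation=[
    [0.011,-0.041,-0.032],
    [0.022,-0.082,-0.064],
    [0.033,-0.123,-0.096],
  ],
  grip=[1,1,1],
)

```text
time_s: 7.1
position: [0.5607, 0.1684, 0.2948]
tcp_rot: [[0.408, 0.122, 0.905], [-0.889, -0.171, 0.424], [0.206, -0.978, 0.039]]
force: [0.5, 0.3, -2.1]
opening: 0.521
```

Emit:
arm_command(
  translation=[
    [0.2,0.09,-0.18],
    [0.4,0.18,-0.37],
    [0.6,0.28,-0.55],
  ],
  rotation=[
    [0.011,-0.041,-0.032],
    [0.022,-0.082,-0.064],
    [0.033,-0.123,-0.096],
  ],
  grip=[1,1,1],
)

```text
time_s: 7.4
position: [0.5429, 0.1034, 0.2811]
tcp_rot: [[0.505, 0.198, 0.84], [-0.806, -0.239, 0.541], [0.308, -0.951, 0.039]]
force: [0.3, -0.6, -1.5]
opening: 0.519
```

Emit:
arm_command(
  translation=[
    [0.16,0.1,-0.21],
    [0.33,0.2,-0.42],
    [0.49,0.31,-0.63],
  ],
  rotation=[
    [0.011,-0.041,-0.032],
    [0.022,-0.082,-0.064],
    [0.033,-0.123,-0.096],
  ],
  grip=[1,1,1],
)

```text
time_s: 7.7
position: [0.5252, 0.0389, 0.2678]
tcp_rot: [[0.584, 0.281, 0.762], [-0.703, -0.294, 0.648], [0.406, -0.913, 0.026]]
force: [0.8, 0.1, -2.0]
opening: 0.52
```

Emit:
arm_command(
  translation=[
    [0.12,0.11,-0.23],
    [0.25,0.22,-0.47],
    [0.37,0.33,-0.7],
    [0.37,0.33,-0.7],
    [0.37,0.33,-0.7],
  ],
  rotation=[
    [0.011,-0.041,-0.032],
    [0.022,-0.082,-0.064],
    [0.033,-0.123,-0.096],
    [0.033,-0.123,-0.096],
    [0.033,-0.123,-0.096],
  ],
  grip=[1,1,1,1,1],
)

```text
time_s: 8.2
position: [0.5079, -0.0253, 0.2549]
tcp_rot: [[0.641, 0.367, 0.674], [-0.585, -0.334, 0.739], [0.496, -0.868, 0.0]]
force: [0.4, 0.4, -2.1]
opening: 0.521
```

```bash
python3 - <<'E'
from plan import *
print(bot.read_state()['joint_positions'])
pre=bay+B[:,2]*(.112+.06)+B[:,0]*.006
plan([(pre,Rbay)])
C={n:cap(n) for n in('side','top')}
ims=[]
def ring(b,r,z): return [b+B@[r*np.cos(t),r*np.sin(t),z] for t in np.linspace(0,2*np.pi,41)]
st=bot.read_state(); Rt=st['tcp_rot']; base=st['position']+Rt[:,1]*.112
print('base in bay frame mm',1000*B.T@(base-bay))
for n in C:
    o=proj(C[n],bay+[0,0,.06])[0].astype(int)-[65,70]
    im=cv2.resize(C[n]['image'][o[1]:o[1]+140,o[0]:o[0]+130],None,fx=3,fy=3,interpolation=3)
    for ps,col in((ring(base,.023,0),(0,255,0)),(ring(base,.023,.106),(0,255,0)),([base+B@[0,0,.143],base+B@[.031,0,.143]],(0,0,255))):
        cv2.polylines(im,[((proj(C[n],ps)+.5-o)*3).astype(int).reshape(-1,1,2)],False,col,1)
    ims.append(im)
    for t in('can','can_label','bay'):
        for r in models.spot_point(n,t)[:4]: print(n,t,round(r['conf'],2),np.array(r['point'])*[560,420])
cv2.imwrite('pics/pre.png',np.hstack(ims))
E
```

```text
[ -5.955  16.318 113.257 -35.377  30.556 -25.911]
t 8.2 p [ 0.508 -0.025  0.255] F [ 0.371  0.364 -2.127] open 0.521
T [-0.111  0.75   0.045] R [ 0.002 -0.004 -0.004] ->  [ 0.527 -0.037  0.198]
--
base in bay frame mm [ 16.12   -2.158 120.541]
side can 0.87 [245.784 317.814]
side can 0.77 [323.68  376.992]
side can 0.66 [274.792 160.188]
side can 0.56 [284.816 162.708]
side can_label 0.88 [228.424 302.61 ]
side can_label 0.82 [281.008 136.71 ]
side can_label 0.75 [338.576 357.882]
side bay 0.91 [260.904 189.   ]
side bay 0.75 [277.704 140.994]
top can 0.94 [150.808 216.51 ]
top can 0.92 [334.376 215.208]
top can 0.88 [417.088 261.912]
top can 0.85 [213.304 169.218]
top can_label 0.8 [212.072 159.39 ]
top can_label 0.75 [337.4   214.116]
top can_label 0.68 [146.888 219.702]
top can_label 0.42 [415.016 261.408]
top bay 0.69 [344.12 202.02]
```

View pics/pre.png

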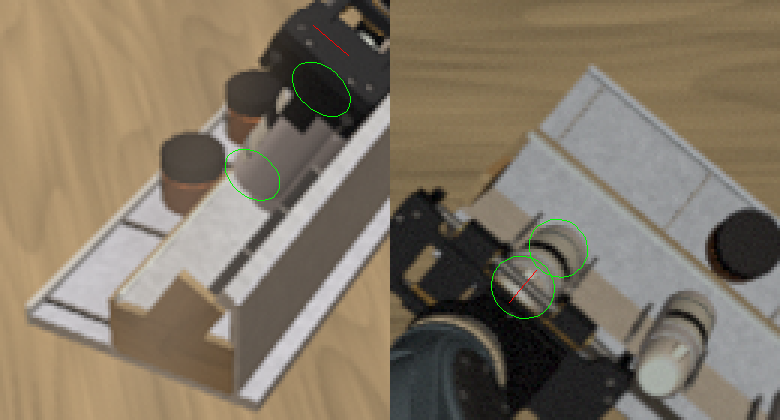

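The loose can is above the empty bay, base ring near top-crop (557,245), between its rails. I'll measure the label angle numerically by intersecting band pixels with the can's cylinder, using can_b as the reference.

```bash
cat > lab.py <<'E'
from plan import *
def unwrap(c,base,A,r,h0,h1,n=(111,0)):
    """sample cylinder surface: returns grid of gray over phi(deg), h"""
    ph=np.arange(-90,91,3); hs=np.arange(h0,h1,.004)
    G=np.zeros((len(hs),len(ph)))
    R=cv2.Rodrigues(np.float64(c['rvec']))[0]; cam=-R.T@np.float64(c['tvec']).ravel()
    g=c['image'].mean(2).astype(np.float32)
    for i,h in enumerate(hs):
        P=np.array([base+A@[r*np.cos(t),r*np.sin(t),h] for t in np.radians(ph)])
        N=np.array([A@[np.cos(t),np.sin(t),0] for t in np.radians(ph)])
        u=proj(c,P).astype(np.float32)
        v=cv2.remap(g,u[:,0].reshape(1,-1),u[:,1].reshape(1,-1),cv2.INTER_LINEAR).ravel()
        vd=cam-P; vis=(N*vd).sum(1)/np.linalg.norm(vd,axis=1)
        G[i]=np.where(vis>.15,v,-1)
    return ph,hs,G
def show(ph,hs,G,step=3):
    print('   h\\phi',*['%4d'%p for p in ph[::step]])
    for h,r in zip(hs,G): print('%7.0f '%(h*1000),*['%4d'%v if v>=0 else '   .' for v in r[::step]])
E
python3 - <<'E'
from lab import *
st=bot.read_state(); Rt=st['tcp_rot']
A=np.column_stack([-np.cross(Rt[:,2],Rt[:,1])*-1,Rt[:,2],-Rt[:,1]]); A[:,0]=np.cross(A[:,1],A[:,2])
base=st['position']+Rt[:,1]*.112
print('A x vs B x',A[:,0]@B[:,0])
c=cap('top')
show(*unwrap(c,base,A,.023,.02,.09))
show(*unwrap(c,D0+D@[-.01,0,.0465],B,.023,.02,.09))
E
```

```text
A x vs B x 0.9999948909804414
   h\phi  -90  -81  -72  -63  -54  -45  -36  -27  -18   -9    0    9   18   27   36   45   54   63   72   81   90
     20     .    .    .   97  101  108  113  118  124  124  120  118  112  103  103  107  114    .    .    .    .
     24     .    .    .  100   97  104  107  111  117  120  116  119  109  102   95   93  102    .    .    .    .
     28     .    .    .  101   98  103  107  106  107  111  109  110  103   99   89   86   91    .    .    .    .
     32     .    .    .  100  103  105  109  110  107  105  106  103   95   97   85   79   93    .    .    .    .
     36     .    .    .   99  106  108  114  117  117  113  112  107  104   98   91   86   97    .    .    .    .
     40     .    .    .   99  107  113  118  121  127  126  121  118  114  103  100   90   99    .    .    .    .
     44     .    .    .   98  107  117  120  124  127  128  127  122  117  109  103   94   99    .    .    .    .
     48     .    .    .   83  100  113  120  125  128  128  127  124  118  112  107   97   94    .    .    .    .
     52     .    .    .   73   90  105  119 
[... 2561 characters left out ...]
6   78    .    .
     68     .    .    .    .    .   86   83   67   72   61   49   36   31   36   25   28   50   67   74    .    .
     72     .    .    .    .    .  103  112   96  105   94   82   67   64   55   45   49   60   69   78    .    .
     76     .    .    .    .    .  118  123  117  127  120  113  102  100   87   69   67   74   70   81    .    .
     80     .    .    .    .    .  126  128  128  133  132  128  123  116  115   96   88   86   70   78    .    .
     84     .    .    .    .    .  122  128  132  139  137  132  127  125  118  111  104   88   70   80    .    .
     88     .    .    .    .    .  115  125  131  136  138  133  130  128  121  118  111   87   71   81    .    .
```

Label is within about ±4° of straight. Compared with can_b, the held can sits about 4 mm further back (towards the bed) in the hand, so I'll descend with extra clearance from the bed.

Emit:
arm_command(
  translation=[
    [-0.02,0.2,0.01],
    [-0.04,0.4,0.015],
    [-0.06,0.62,0.015],
    [-0.06,0.62,0.015],
  ],
  rotation=[
    [0,0,0],
    [0,0,0],
    [0,0,0],
    [0,0,0],
  ],
  grip=[1,1,1,1],
)

```text
time_s: 9.05
position: [0.5244, -0.0386, 0.2091]
tcp_rot: [[0.642, 0.366, 0.673], [-0.584, -0.335, 0.74], [0.496, -0.868, -0.001]]
force: [-0.2, 0.0, -1.7]
opening: 0.519
```

Emit:
arm_command(
  translation=[
    [-0.02,0.15,0.01],
    [-0.04,0.3,0.01],
    [-0.06,0.45,0.01],
    [-0.06,0.6,0.01],
    [-0.06,0.6,0.01],
  ],
  rotation=[
    [0,0,0],
    [0,0,0],
    [0,0,0],
    [0,0,0],
    [0,0,0],
  ],
  grip=[1,1,1,1,1],
)

```text
time_s: 9.55
position: [0.5402, -0.0512, 0.1665]
tcp_rot: [[0.641, 0.369, 0.673], [-0.583, -0.335, 0.74], [0.498, -0.867, 0.0]]
force: [0.1, 0.3, -1.6]
opening: 0.518
```

```bash
python3 - <<'E'
from lab import *
st=bot.read_state(); Rt=st['tcp_rot']
A=np.column_stack([Rt[:,0],Rt[:,2],-Rt[:,1]])
base=st['position']+Rt[:,1]*.112
print('base in bay mm',1000*B.T@(base-bay),'F',st['force'],'tilt err rotvec bay',np.degrees(Ro.from_matrix(B.T@A).as_rotvec()))
c=cap('top')
show(*unwrap(c,base,A,.023,.024,.09),step=6)
show(*unwrap(c,D0+D@[-.01,0,.0465],B,.023,.024,.09),step=6)
ims=[]
for n in('top','side'):
    if n=='side': c=cap(n)
    o=proj(c,bay+[0,0,.05])[0].astype(int)-[32,40]
    ims.append(cv2.resize(c['image'][o[1]:o[1]+80,o[0]:o[0]+65],None,fx=6,fy=6,interpolation=3))
cv2.imwrite('pics/low.png',np.hstack(ims))
E
```

```text
base in bay mm [ 6.48  -1.248 22.659] F [ 0.127  0.324 -1.575] tilt err rotvec bay [-0.097  0.109 -0.184]
   h\phi  -90  -72  -54  -36  -18    0   18   36   54   72   90
     24     .    .   98  111  125  122  109  109  131    .    .
     28     .    .  102  111  120  113  101  101  124    .    .
     32     .    .  108  113  118  107  101   97  110    .    .
     36     .    .  112  116  121  112  107   92  105    .    .
     40     .    .  111  119  125  122  116   96  105    .    .
     44     .    .  110  123  128  130  122  103  101    .    .
     48     .    .  105  123  130  131  126  106   99    .    .
     52     .    .   93  114  128  132  124  106   99    .    .
     56     .    .   75  104  114  123  117  107   96    .    .
     60     .    .   60   84   83   96  103   86   75    .    .
     64     .    .   54   58   53   63   65   55   61    .    .
     68     .    .   58   29   29   35   32   32   62    .    .
     72     .    .   67   37   31   20   32   30   61    .    .
     76     .    .   86   63   52   42   55   34   66    .    .
     80     .    .   98   95   86 
[... 609 characters left out ...]
  48     .    .    .   86  117  124  121  109   83   85    .
     52     .    .    .   54   90  103  114   94   72   84    .
     56     .    .    .   29   54   71   77   66   60   80    .
     60     .    .    .   33   34   37   37   40   50   82    .
     64     .    .    .   56   47   25   26   20   43   83    .
     68     .    .    .   86   77   51   28   24   51   80    .
     72     .    .    .  116  110   85   64   49   62   81    .
     76     .    .    .  127  131  117  102   73   77   82    .
     80     .    .    .  132  137  134  119  101   87   79    .
     84     .    .    .  134  143  139  128  116   91   78    .
     88     .    .    .  132  141  139  132  120   90   81    .
```

View pics/low.png

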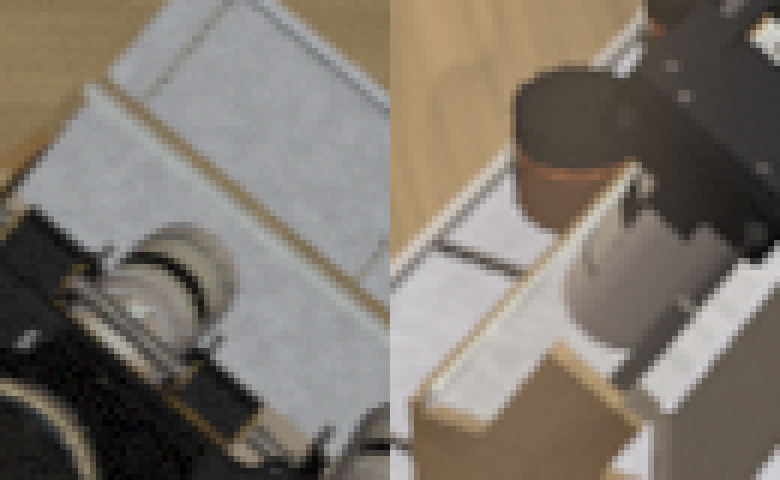

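The can sits over the gap between the rails (rail tops at (110,255) and (215,345) in the left crop), straight and label out. I'll lower it gently onto the ledge.

Emit:
arm_command(
  translation=[
    [0,0.06,0.005],
    [0,0.12,0.01],
    [0,0.17,0.01],
    [0,0.21,0.01],
    [0,0.21,0.01],
  ],
  rotation=[
    [0,0,0],
    [0,0,0],
    [0,0,0],
    [0,0,0],
    [0,0,0],
  ],
  grip=[1,1,1,1,1],
)

```text
time_s: 10.15
position: [0.5466, -0.0562, 0.1518]
tcp_rot: [[0.641, 0.369, 0.673], [-0.584, -0.335, 0.74], [0.498, -0.867, 0.0]]
force: [-0.2, -0.3, -1.7]
opening: 0.516
```

Emit:
arm_command(
  translation=[
    [0,0.01,0],
    [0,0.02,0],
    [0,0.03,0],
    [0,0.04,0],
    [0,0.04,0],
  ],
  rotation=[
    [0,0,0],
    [0,0,0],
    [0,0,0],
    [0,0,0],
    [0,0,0],
  ],
  grip=[1,1,1,1,1],
)

```text
time_s: 10.65
position: [0.5478, -0.0571, 0.1494]
tcp_rot: [[0.641, 0.369, 0.673], [-0.583, -0.335, 0.74], [0.499, -0.867, 0.001]]
force: [0.5, -0.6, -1.3]
opening: 0.52
```

```bash
cat > st.py <<'E'
from plan import *
st=bot.read_state(); Rt=st['tcp_rot']
print(st['time_s'],'base in bay mm',1000*B.T@(st['position']+Rt[:,1]*.112-bay),'F bay',B.T@st['force'],'open',st['opening'])
E
python3 st.py
```

```text
10.65 base in bay mm [ 6.397 -0.473  3.051] F bay [ 0.012 -0.15  -1.564] open 0.5195732755247359
```

Emit:
arm_command(
  translation=[
    [0,0.01,0],
    [0,0.015,0],
    [0,0.02,0],
    [0,0.025,0],
    [0,0.025,0],
  ],
  rotation=[
    [0,0,0],
    [0,0,0],
    [0,0,0],
    [0,0,0],
    [0,0,0],
  ],
  grip=[1,1,1,1,1],
)

```text
time_s: 11.15
position: [0.5486, -0.0578, 0.1477]
tcp_rot: [[0.641, 0.369, 0.673], [-0.583, -0.335, 0.74], [0.499, -0.867, 0.001]]
force: [0.4, 0.2, -1.3]
opening: 0.523
```

```bash
python3 st.py
```

```text
11.15 base in bay mm [ 6.37  -0.466  1.045] F bay [-0.527  0.393 -1.17 ] open 0.5225974944613877
```

Emit:
arm_command(
  translation=[
    [0,0.01,0],
    [0,0.015,0],
    [0,0.02,0],
    [0,0.025,0],
    [0,0.025,0],
  ],
  rotation=[
    [0,0,0],
    [0,0,0],
    [0,0,0],
    [0,0,0],
    [0,0,0],
  ],
  grip=[1,1,1,1,1],
)

```text
time_s: 11.65
position: [0.5485, -0.0579, 0.1472]
tcp_rot: [[0.641, 0.37, 0.672], [-0.583, -0.335, 0.74], [0.5, -0.866, 0.001]]
force: [-6.3, 4.5, 10.7]
opening: 0.517
```

```bash
python3 st.py
```

```text
11.65 base in bay mm [ 6.25  -0.578  0.653] F bay [-1.336 -0.9   13.107] open 0.517086500006346
```

The base is on the ledge. Easing off a little, then sliding back to the bed.

Emit:
arm_command(
  translation=[
    [0,-0.012,0],
    [-0.01,-0.012,0],
    [-0.02,-0.012,0],
    [-0.025,-0.012,0],
    [-0.025,-0.012,0],
  ],
  rotation=[
    [0,0,0],
    [0,0,0],
    [0,0,0],
    [0,0,0],
    [0,0,0],
  ],
  grip=[1,1,1,1,1],
)

```text
time_s: 12.15
position: [0.5477, -0.057, 0.1466]
tcp_rot: [[0.641, 0.37, 0.673], [-0.583, -0.336, 0.74], [0.5, -0.866, 0.001]]
force: [-4.5, 2.8, 7.4]
opening: 0.521
```

```bash
python3 st.py
```

```text
12.15 base in bay mm [ 5.022 -0.468  0.728] F bay [-0.791 -0.908  8.992] open 0.5207384526479915
```

Emit:
arm_command(
  translation=[
    [-0.01,-0.005,0],
    [-0.02,-0.01,0],
    [-0.025,-0.01,0],
    [-0.03,-0.01,0],
    [-0.03,-0.01,0],
  ],
  rotation=[
    [0,0,0],
    [0,0,0],
    [0,0,0],
    [0,0,0],
    [0,0,0],
  ],
  grip=[1,1,1,1,1],
)

```text
time_s: 12.65
position: [0.5459, -0.0552, 0.1452]
tcp_rot: [[0.641, 0.369, 0.673], [-0.583, -0.335, 0.74], [0.499, -0.867, 0.001]]
force: [-1.2, 1.7, 2.6]
opening: 0.518
```

```bash
python3 st.py
```

```text
12.65 base in bay mm [ 1.887 -0.342  0.792] F bay [-0.443  0.48   3.266] open 0.5182999871858697
```

Emit:
arm_command(
  translation=[
    [-0.006,0,0],
    [-0.012,0,0],
    [-0.018,0,0],
    [-0.024,0,0],
    [-0.024,0,0],
  ],
  rotation=[
    [0,0,0],
    [0,0,0],
    [0,0,0],
    [0,0,0],
    [0,0,0],
  ],
  grip=[1,1,1,1,1],
)

```text
time_s: 13.15
position: [0.5452, -0.0545, 0.1447]
tcp_rot: [[0.64, 0.37, 0.673], [-0.583, -0.336, 0.74], [0.5, -0.866, 0.001]]
force: [0.2, -0.8, 2.9]
opening: 0.519
```

```bash
python3 st.py
```

```text
13.15 base in bay mm [ 0.922 -0.254  0.872] F bay [ 2.025 -0.44   2.201] open 0.5192804744236906
```

Emit:
arm_command(
  translation=[
    [-0.01,0,0],
    [-0.01,0,0],
    [-0.01,0,0],
  ],
  rotation=[
    [0,0,0],
    [0,0,0],
    [0,0,0],
  ],
  grip=[1,1,1],
)

```text
time_s: 13.45
position: [0.5451, -0.0543, 0.1446]
tcp_rot: [[0.64, 0.371, 0.673], [-0.583, -0.336, 0.74], [0.5, -0.866, 0.001]]
force: [1.0, -3.1, 5.2]
opening: 0.523
```

```bash
python3 st.py
```

```text
13.45 base in bay mm [ 0.807 -0.26   0.886] F bay [ 5.049 -1.618  3.096] open 0.5231284589312248
```

Emit:
arm_command(
  translation=[
    [0,0,0],
    [0,0,0],
    [0,0,0],
    [0,0,0],
    [0,0,0],
  ],
  rotation=[
    [0,0,0],
    [0,0,0],
    [0,0,0],
    [0,0,0],
    [0,0,0],
  ],
  grip=[0.0,-0.2,-0.5,-0.8,-0.8],
)

```text
time_s: 13.95
position: [0.5434, -0.0533, 0.1433]
tcp_rot: [[0.642, 0.368, 0.673], [-0.584, -0.334, 0.74], [0.497, -0.868, 0.0]]
force: [-0.3, -0.5, -0.7]
opening: 0.792
```

Emit:
arm_command(
  translation=[
    [0.01,0,0],
    [0.01,0,0],
    [0.01,0,0],
    [0.01,0,0],
    [0.01,0,0],
  ],
  rotation=[
    [0,0,0],
    [0,0,0],
    [0,0,0],
    [0,0,0],
    [0,0,0],
  ],
  grip=[-0.8,-0.8,-0.8,-0.8,-0.8],
)

```text
time_s: 14.45
position: [0.5446, -0.0542, 0.1444]
tcp_rot: [[0.641, 0.369, 0.673], [-0.583, -0.335, 0.74], [0.499, -0.867, 0.001]]
force: [0.9, -0.8, -0.2]
opening: 0.9
```

Emit:
arm_command(
  translation=[
    [0.01,-0.2,0],
    [0.01,-0.5,0],
    [0.01,-0.9,0],
    [0.01,-0.9,0],
  ],
  rotation=[
    [0,0,0],
    [0,0,0],
    [0,0,0],
    [0,0,0],
  ],
  grip=[-0.8,-0.8,-0.8,-0.8],
)

```text
time_s: 14.85
position: [0.5186, -0.0296, 0.2099]
tcp_rot: [[0.639, 0.374, 0.672], [-0.583, -0.335, 0.74], [0.502, -0.865, 0.004]]
force: [0.5, -0.4, 0.0]
opening: 0.903
```

Emit:
arm_command(
  translation=[
    [0,-0.4,0],
    [0,-0.8,0],
    [0,-0.8,0],
  ],
  rotation=[
    [0,0,0],
    [0,0,0],
    [0,0,0],
  ],
  grip=[-0.8,-1,-1],
)

```text
time_s: 15.15
position: [0.4955, -0.0084, 0.2652]
tcp_rot: [[0.639, 0.374, 0.672], [-0.583, -0.335, 0.74], [0.502, -0.865, 0.004]]
force: [0.4, 0.1, 0.3]
opening: 0.973
```

```bash
python3 - <<'E'
from plan import *
x,y=.4325,.355
p=bot.read_state()['position']
# jar: label yaw -59 -> jaw yaw 31 ; go via tilt-up
plan([([.47,.07,.29],down(48)),([x,y,.25],down(31)),([x,y,.13],down(31))])
E
```

```text
t 15.15 p [ 0.495 -0.008  0.265] F [0.424 0.099 0.278] open 0.973
T [-0.309 -0.358  0.257] R [-0.001 -0.002  0.251] ->  [0.483 0.031 0.278]
T [-0.391 -0.265  0.257] R [-0.001 -0.002  0.251] ->  [0.47 0.07 0.29]
--
T [-0.683  0.125  0.583] R [-0.     0.071  0.   ] ->  [0.461 0.141 0.28 ]
T [-0.724  0.125  0.531] R [-0.     0.071  0.   ] ->  [0.451 0.212 0.27 ]
T [-0.762  0.125  0.476] R [-0.     0.071  0.   ] ->  [0.442 0.284 0.26 ]
T [-0.795  0.125  0.418] R [-0.     0.071  0.   ] ->  [0.432 0.355 0.25 ]
--
T [ 0.    0.75 -0.  ] R [ 0.  0. -0.] ->  [0.432 0.355 0.19 ]
T [ 0.    0.75 -0.  ] R [ 0.  0. -0.] ->  [0.432 0.355 0.13 ]
--
```

Emit:
arm_command(
  translation=[
    [-0.1,-0.12,0.08],
    [-0.21,-0.24,0.17],
    [-0.31,-0.36,0.26],
  ],
  rotation=[
    [0,0,0.08],
    [0,0,0.16],
    [0,0,0.25],
  ],
  grip=[-1,-1,-1],
)

```text
time_s: 15.45
position: [0.4818, 0.0306, 0.2743]
tcp_rot: [[0.716, 0.187, 0.673], [-0.651, -0.171, 0.74], [0.253, -0.967, -0.001]]
force: [-0.2, -0.5, 0.8]
opening: 0.998
```

Emit:
arm_command(
  translation=[
    [-0.13,-0.09,0.08],
    [-0.26,-0.18,0.17],
    [-0.39,-0.27,0.26],
  ],
  rotation=[
    [0,0,0.08],
    [0,0,0.16],
    [0,0,0.25],
  ],
  grip=[-1,-1,-1],
)

```text
time_s: 15.75
position: [0.4697, 0.0696, 0.2872]
tcp_rot: [[0.739, -0.005, 0.674], [-0.674, 0.002, 0.739], [-0.005, -1.0, -0.001]]
force: [0.4, -1.0, -1.1]
opening: 0.999
```

Emit:
arm_command(
  translation=[
    [-0.34,0.06,0.29],
    [-0.68,0.13,0.58],
    [-0.68,0.13,0.58],
  ],
  rotation=[
    [0,0.035,0],
    [0,0.071,0],
    [0,0.071,0],
  ],
  grip=[-1,-1,-1],
)

```text
time_s: 16.05
position: [0.4597, 0.1427, 0.2756]
tcp_rot: [[0.689, -0.005, 0.725], [-0.725, 0.001, 0.689], [-0.004, -1.0, -0.003]]
force: [-0.0, -0.3, -0.8]
opening: 0.999
```

Emit:
arm_command(
  translation=[
    [-0.36,0.06,0.27],
    [-0.72,0.12,0.53],
    [-0.72,0.12,0.53],
  ],
  rotation=[
    [0,0.035,0],
    [0,0.071,0],
    [0,0.071,0],
  ],
  grip=[-1,-1,-1],
)

```text
time_s: 16.35
position: [0.4514, 0.2135, 0.2666]
tcp_rot: [[0.634, -0.003, 0.774], [-0.774, 0.001, 0.634], [-0.002, -1.0, -0.002]]
force: [0.2, -0.7, -1.0]
opening: 0.999
```

Emit:
arm_command(
  translation=[
    [-0.38,0.06,0.24],
    [-0.76,0.13,0.48],
    [-0.76,0.13,0.48],
  ],
  rotation=[
    [0,0.035,0],
    [0,0.071,0],
    [0,0.071,0],
  ],
  grip=[-1,-1,-1],
)

```text
time_s: 16.65
position: [0.4433, 0.2846, 0.2566]
tcp_rot: [[0.575, -0.002, 0.818], [-0.818, 0.001, 0.575], [-0.002, -1.0, -0.001]]
force: [0.2, -0.0, -0.0]
opening: 0.999
```

Emit:
arm_command(
  translation=[
    [-0.4,0.06,0.21],
    [-0.8,0.12,0.42],
    [-0.8,0.12,0.42],
    [-0.8,0.12,0.42],
  ],
  rotation=[
    [0,0.035,0],
    [0,0.071,0],
    [0,0.071,0],
    [0,0.071,0],
  ],
  grip=[-1,-1,-1,-1],
)

```text
time_s: 17.05
position: [0.4347, 0.3536, 0.2477]
tcp_rot: [[0.511, -0.001, 0.859], [-0.859, -0.001, 0.511], [0.0, -1.0, -0.002]]
force: [-0.4, -0.6, -0.6]
opening: 0.996
```

```bash
python3 - <<'E'
from lab import *
plan([([.4325,.355,.13],down(31))])
C={n:cap(n) for n in('side','top')}
for yb in(.12,0,-.12):
    ph,hs,G=unwrap(C['top'],D0+D@[-.01,yb,.0465],B,.023,.044,.084); print(yb); show(ph,hs,G,step=3)
def ring(c,r,z): return [[c[0]+r*np.cos(t),c[1]+r*np.sin(t),z] for t in np.linspace(0,2*np.pi,41)]
tl=[]
c=C['top'];o=proj(c,bay+[0,0,.05])[0].astype(int)-[35,40];tl.append(cv2.resize(c['image'][o[1]:o[1]+100,o[0]:o[0]+110],None,fx=4,fy=4,interpolation=3))
c=C['side'];o=proj(c,[.4325,.355,.05])[0].astype(int)-[40,60]
im=cv2.resize(c['image'][o[1]:o[1]+100,o[0]:o[0]+85],None,fx=4,fy=4,interpolation=3)
for ps in (ring((.4325,.355),.0285,0),ring((.4325,.355),.029,.056)): cv2.polylines(im,[((proj(c,ps)+.5-o)*4).astype(int).reshape(-1,1,2)],False,(0,255,0),1)
tl.append(im)
cv2.imwrite('pics/mid.png',np.hstack(tl))
E
```

```text
t 17.05 p [0.435 0.354 0.248] F [-0.391 -0.615 -0.605] open 0.996
T [-0.014  0.736 -0.006] R [ 0.001 -0.002  0.   ] ->  [0.434 0.354 0.189]
T [-0.014  0.736 -0.007] R [ 0.001 -0.002  0.   ] ->  [0.432 0.355 0.13 ]
--
0.12
   h\phi  -90  -81  -72  -63  -54  -45  -36  -27  -18   -9    0    9   18   27   36   45   54   63   72   81   90
     44     .    .    .    .   90  105  119  122  123  125  122  121  115  107   98   88   98    .    .    .    .
     48     .    .    .    .   78   93  114  116  118  124  123  122  115  108   98   89   98    .    .    .    .
     52     .    .    .    .   61   73   97  103  107  114  117  117  112  106   98   87   92    .    .    .    .
     56     .    .    .    .   45   46   70   79   89   94  101  103  103   96   86   73   88    .    .    .    .
     60     .    .    .    .   35   30   45   51   61   63   75   77   74   82   69   63   86    .    .    .    .
     64     .    .    .   71   52   47   40   30   35   37   43   44   44   54   50   53   83    .    .    .    .
     68     .    .    .   84   75   71   50   47   35   22   23   22   29   27  
[... 2533 characters left out ...]
3   55   70   95
     64     .    .    .    .    .    .   99   90   80   59   51   36   33   29   24   28   69   63   52   67   92
     68     .    .    .    .    .    .  109  108  103   92   84   73   68   53   33   33   71   62   49   67   95
     72     .    .    .    .    .    .  115  121  118  113  110  103   93   87   67   59   73   62   53   67   97
     76     .    .    .    .    .    .  118  127  128  124  120  117  111  100   90   79   76   63   56   69  100
     80     .    .    .    .    .    .  119  125  130  129  126  125  116  110  100   89   79   64   54   70   99
     84     .    .    .    .    .    .  116  122  129  130  128  130  118  118  109   99   79   64   54   68   96
```

View pics/mid.png

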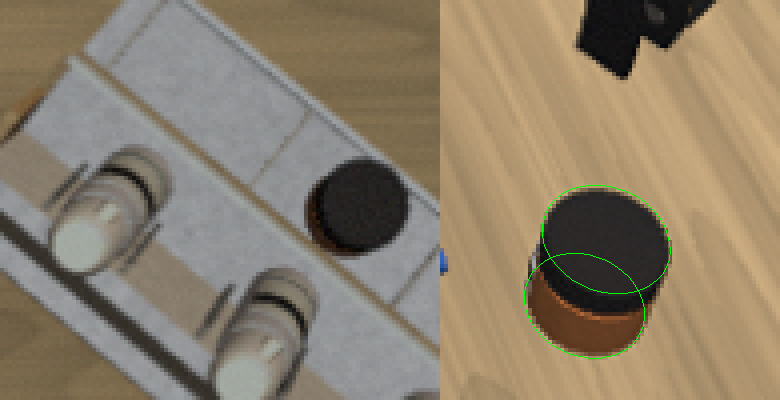

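The can leans between its rails at about (110,205), parallel to can_b, with its spout and band facing out the same way. The jar ring in the right crop fits within about 1 mm. Now I'll take the jar.

Emit:
arm_command(
  translation=[
    [-0.01,0.42,0],
    [-0.02,0.84,-0.01],
    [-0.02,0.84,-0.01],
  ],
  rotation=[
    [0,0,0],
    [0,0,0],
    [0,0,0],
  ],
  grip=[-1,-1,-1],
)

```text
time_s: 17.45
position: [0.4304, 0.3528, 0.1778]
tcp_rot: [[0.509, -0.009, 0.861], [-0.861, -0.004, 0.509], [-0.001, -1.0, -0.01]]
force: [-0.4, -0.2, -0.6]
opening: 1.0
```

Emit:
arm_command(
  translation=[
    [-0.01,0.42,0],
    [-0.015,0.84,-0.01],
    [-0.015,0.84,-0.01],
  ],
  rotation=[
    [0,0,0],
    [0,0,0],
    [0,0,0],
  ],
  grip=[-1,-1,-1],
)

```text
time_s: 17.75
position: [0.4299, 0.3546, 0.1121]
tcp_rot: [[0.509, -0.007, 0.861], [-0.861, -0.002, 0.509], [-0.002, -1.0, -0.007]]
force: [-0.1, -0.2, -0.7]
opening: 0.999
```

Emit:
arm_command(
  translation=[
    [0,0.25,0],
    [0,0.5,0],
    [0,0.7,0],
    [0,0.85,0],
    [0,0.85,0],
  ],
  rotation=[
    [0,0,0],
    [0,0,0],
    [0,0,0],
    [0,0,0],
    [0,0,0],
  ],
  grip=[-1,-1,-1,-1,-1],
)

```text
time_s: 18.25
position: [0.4319, 0.3566, 0.0465]
tcp_rot: [[0.51, -0.001, 0.86], [-0.86, 0.001, 0.51], [-0.002, -1.0, -0.0]]
force: [-0.5, 0.1, 0.1]
opening: 1.003
```

Emit:
arm_command(
  translation=[
    [0,0,0],
    [0,0,0],
    [0,0,0],
    [0,0,0],
    [0,0,0],
  ],
  rotation=[
    [0,0,0],
    [0,0,0],
    [0,0,0],
    [0,0,0],
    [0,0,0],
  ],
  grip=[1,1,1,1,1],
)

```text
time_s: 18.75
position: [0.4314, 0.3569, 0.0466]
tcp_rot: [[0.51, -0.0, 0.86], [-0.86, 0.002, 0.51], [-0.002, -1.0, 0.0]]
force: [-0.6, 0.3, 3.4]
opening: 0.651
```

Emit:
arm_command(
  translation=[
    [0,0,0],
    [0,0,0],
    [0,0,0],
    [0,0,0],
  ],
  rotation=[
    [0,0,0],
    [0,0,0],
    [0,0,0],
    [0,0,0],
  ],
  grip=[1,1,1,1],
)

```text
time_s: 19.15
position: [0.4314, 0.3569, 0.0466]
tcp_rot: [[0.51, -0.0, 0.86], [-0.86, 0.002, 0.51], [-0.002, -1.0, 0.0]]
force: [-0.4, -1.7, 5.5]
opening: 0.653
```

```bash
python3 - <<'E'
from plan import *
c=cap('top'); g=c['image'].mean(2).astype(np.float32)
ph=np.arange(-48,49,6)
for yb in(.12,0,-.12):
  for r in(.026,.029):
    b=D0+D@[-.01,yb,.0465]
    u=proj(c,[b+B@[r*np.cos(t),r*np.sin(t),.148] for t in np.radians(ph)]).astype(np.float32)
    print(yb,r,cv2.remap(g,u[:,0].reshape(1,-1),u[:,1].reshape(1,-1),1).ravel().astype(int))
st=bot.read_state();p=st['position'];print(st['tcp_rot'])
jaw=90+np.degrees(a)
up=[p[0],p[1],.20]
T=tray+[0,0,p[2]]
plan([(up,down(31)),([T[0],T[1],.20],down(jaw)),([T[0],T[1],.085],down(jaw))])
E
```

```text
0.12 0.026 [106 112 120 126 126 122 152 163 145 114 119 114 105 100  96  85 100]
0.12 0.029 [ 95 108 118 122 125 119 148 160 139 108 117 118 123 107  90  98 101]
0 0.026 [ 65  89 108 119 126 123 133 159 158 129 120 126 117 110 100  88  77]
0 0.029 [ 61  64  92 116 121 120 123 160 157 116 118 121 113 103  98  99  81]
-0.12 0.026 [111 107 107 110 124 129 134 155 155 125 109 128 122 116 107  98  84]
-0.12 0.029 [120 120 119 109 111 119 129 155 157 122 111 125 119 111 101  88  76]
[[ 0.51  -0.     0.86 ]
 [-0.86   0.002  0.51 ]
 [-0.002 -1.     0.001]]
t 19.2 p [0.431 0.357 0.047] F [-0.506  0.098  5.836] open 0.652
T [-0.001 -0.639  0.   ] R [-0.    -0.002 -0.001] ->  [0.431 0.357 0.098]
T [-0.001 -0.639  0.   ] R [-0.    -0.002 -0.001] ->  [0.431 0.357 0.149]
T [-0.    -0.639  0.   ] R [-0.    -0.002 -0.001] ->  [0.431 0.357 0.2  ]
--
T [ 0.84   0.    -0.118] R [ 0.    -0.035 -0.   ] ->  [0.458 0.294 0.2  ]
T [ 0.835  0.    -0.149] R [ 0.    -0.035 -0.   ] ->  [0.484 0.232 0.2  ]
T [ 0.829  0.    -0.18 ] R [ 0.    -0.035 -0.   ] ->  [0.511 0.169 0.2  ]
T [ 0.822  0.    -0.21 ] R [ 0.    -0.035 -0.   ] ->  [0.537 0.107 0.2  ]
T [ 0.813  0.    -0.241] R [ 0.    -0.035 -0.   ] ->  [0.564 0.045 0.2  ]
T [ 0.804  0.    -0.27 ] R [ 0.    -0.035 -0.   ] ->  [ 0.59  -0.018  0.2  ]
T [ 0.793  0.    -0.3  ] R [ 0.    -0.035 -0.   ] ->  [ 0.617 -0.08   0.2  ]
T [ 0.782  0.    -0.329] R [ 0.    -0.035 -0.   ] ->  [ 0.643 -0.143  0.2  ]
--
T [ 0.     0.719 -0.   ] R [-0.  0.  0.] ->  [ 0.643 -0.143  0.143]
T [ 0.     0.719 -0.   ] R [-0.  0.  0.] ->  [ 0.643 -0.143  0.085]
--
```

Emit:
arm_command(
  translation=[
    [0,-0.1,0],
    [0,-0.3,0],
    [0,-0.6,0],
    [0,-0.95,0],
    [0,-0.95,0],
  ],
  rotation=[
    [0,0,0],
    [0,0,0],
    [0,0,0],
    [0,0,0],
    [0,0,0],
  ],
  grip=[1,1,1,1,1],
)

```text
time_s: 19.7
position: [0.4335, 0.3579, 0.1253]
tcp_rot: [[0.51, 0.006, 0.86], [-0.86, 0.005, 0.51], [-0.001, -1.0, 0.007]]
force: [0.3, -0.4, -1.7]
opening: 0.653
```

Emit:
arm_command(
  translation=[
    [0,-0.4,0],
    [0,-0.95,0],
    [0,-0.95,0],
  ],
  rotation=[
    [0,0,0],
    [0,0,0],
    [0,0,0],
  ],
  grip=[1,1,1],
)

```text
time_s: 20.0
position: [0.4344, 0.3583, 0.2024]
tcp_rot: [[0.51, 0.009, 0.86], [-0.86, 0.007, 0.51], [-0.001, -1.0, 0.011]]
force: [0.4, 0.8, -1.4]
opening: 0.652
```

```bash
cat > jl.py <<'E'
from lab import *
def jar(c,base,yaw,r=.0285):
    A=Ro.from_euler('z',np.radians(yaw)).as_matrix(); return unwrap(c,np.asarray(base),A,r,.002,.038)
E
python3 - <<'E'
from jl import *
st=bot.read_state();p=st['position']; b=p-[0,0,.0466]
yaw=np.degrees(np.arctan2(st['tcp_rot'][1,0],st['tcp_rot'][0,0])); print('hand x yaw',yaw)
for n in('side','top'): print(n);show(*jar(cap(n),b,yaw),step=3)
jaw=90+np.degrees(a)
plan([([tray[0],tray[1],.26],down(jaw))])
E
```

```text
hand x yaw -59.32670881717795
side
   h\phi  -90  -81  -72  -63  -54  -45  -36  -27  -18   -9    0    9   18   27   36   45   54   63   72   81   90
      2     .    .    .    .    .    .    .    .    .    .    .    .    .    .    .   57   77   78   83  106  108
      6     .    .    .    .    .    .    .    .    .    .    .    .    .    .    .   45   33   54   54   56   57
     10     .    .    .    .    .    .    .    .    .    .    .    .    .    .    .   22   21   30   45   58   61
     14     .    .    .    .    .    .    .    .    .    .    .    .    .    .    .   17   16   18   19   25   31
     18     .    .    .    .    .    .    .    .    .    .    .    .    .    .    .   18   19   20   19   17   18
     22     .    .    .    .    .    .    .    .    .    .    .    .    .    .    .   18   18   21   18   18   19
     26     .    .    .    .    .    .    .    .    .    .    .    .    .    .    .   17   20   18   19   19   18
     30     .    .    .    .    .    .    .    .    .    .    .    .    .    .    .   20   19   16   18   18   18
     34     .    .    .    .    .    . 
[... 1187 characters left out ...]
.    .    .    .    .    .    .
t 20.1 p [0.431 0.357 0.198] F [-0.481 -0.359 -2.344] open 0.651
T [ 0.84  -0.098 -0.113] R [-0.    -0.036 -0.   ] ->  [0.458 0.294 0.206]
T [ 0.835 -0.098 -0.145] R [-0.    -0.036 -0.   ] ->  [0.484 0.232 0.214]
T [ 0.829 -0.098 -0.176] R [-0.    -0.036 -0.   ] ->  [0.511 0.169 0.221]
T [ 0.822 -0.098 -0.207] R [-0.    -0.036 -0.   ] ->  [0.537 0.107 0.229]
T [ 0.814 -0.097 -0.238] R [-0.    -0.036 -0.   ] ->  [0.564 0.044 0.237]
T [ 0.804 -0.097 -0.268] R [-0.    -0.036 -0.   ] ->  [ 0.59  -0.018  0.245]
T [ 0.793 -0.097 -0.298] R [-0.    -0.036 -0.   ] ->  [ 0.617 -0.08   0.252]
T [ 0.782 -0.097 -0.328] R [-0.    -0.036 -0.   ] ->  [ 0.643 -0.143  0.26 ]
--
```

The can's spout is within about 3° of its neighbours. The jar label faces away from both cameras at the tray, so I'll turn it towards the side camera here to measure it, then turn it back.

Emit:
arm_command(
  translation=[
    [0,0,0],
    [0,0,0],
    [0,0,0],
    [0,0,0],
    [0,0,0],
  ],
  rotation=[
    [0,-0.12,0],
    [0,-0.24,0],
    [0,-0.36,0],
    [0,-0.48,0],
    [0,-0.6,0],
  ],
  grip=[1,1,1,1,1],
)

```text
time_s: 20.6
position: [0.4298, 0.3556, 0.1953]
tcp_rot: [[0.92, -0.006, 0.391], [-0.391, -0.001, 0.92], [-0.005, -1.0, -0.003]]
force: [-0.1, 0.2, -1.3]
opening: 0.656
```

Emit:
arm_command(
  translation=[
    [0,0,0],
    [0,0,0],
    [0,0,0],
    [0,0,0],
    [0,0,0],
  ],
  rotation=[
    [0,-0.12,0],
    [0,-0.24,0],
    [0,-0.36,0],
    [0,-0.48,0],
    [0,-0.6,0],
  ],
  grip=[1,1,1,1,1],
)

```text
time_s: 21.1
position: [0.4298, 0.3556, 0.1953]
tcp_rot: [[0.975, -0.006, -0.224], [0.224, -0.001, 0.975], [-0.006, -1.0, 0.0]]
force: [0.2, 0.3, -2.1]
opening: 0.652
```

Emit:
arm_command(
  translation=[
    [0,0,0],
    [0,0,0],
    [0,0,0],
    [0,0,0],
    [0,0,0],
  ],
  rotation=[
    [0,-0.12,0],
    [0,-0.24,0],
    [0,-0.36,0],
    [0,-0.48,0],
    [0,-0.6,0],
  ],
  grip=[1,1,1,1,1],
)

```text
time_s: 21.6
position: [0.4298, 0.3556, 0.1953]
tcp_rot: [[0.657, -0.006, -0.754], [0.754, -0.001, 0.657], [-0.005, -1.0, 0.004]]
force: [-0.1, 0.6, -1.9]
opening: 0.651
```

```bash
python3 - <<'E'
from jl import *
st=bot.read_state();p=st['position']; b=p-[0,0,.0466]
yaw=np.degrees(np.arctan2(st['tcp_rot'][1,0],st['tcp_rot'][0,0])); print('hand x yaw',yaw,p)
c=cap('side');show(*jar(c,b,yaw),step=3)
for r in models.spot_point('side','jar_label')[:3]: print(r['conf'],np.array(r['point'])*[560,420])
print('pred',{f:proj(c,b+.0285*np.array([np.cos(np.radians(yaw+f)),np.sin(np.radians(yaw+f)),0])+[0,0,.0185])[0] for f in(-10,0,10)})
o=proj(c,b+[0,0,.03])[0].astype(int)-[40,40]
im=cv2.resize(c['image'][o[1]:o[1]+80,o[0]:o[0]+80],None,fx=7,fy=7,interpolation=3)
d=lambda f,h:b+.0285*np.array([np.cos(np.radians(yaw+f)),np.sin(np.radians(yaw+f)),0])+[0,0,h]
for ps,col in(([d(f,0) for f in range(-180,181,5)],(0,255,0)),([d(-48.5,.001),d(-48.5,.036)],(0,0,255)),([d(48.5,.001),d(48.5,.036)],(0,0,255)),([d(0,.001),d(0,.036)],(255,255,0))):
    cv2.polylines(im,[((proj(c,ps)+.5-o)*7).astype(int).reshape(-1,1,2)],False,col,1)
cv2.imwrite('pics/jl.png',im)
E
```

```text
hand x yaw 48.96273855143607 [0.43  0.356 0.195]
   h\phi  -90  -81  -72  -63  -54  -45  -36  -27  -18   -9    0    9   18   27   36   45   54   63   72   81   90
      2     .    .    .   90  110  109  126   96  104  114  133  121  120  115  130  142  139  135  124    .    .
      6     .    .    .   85   95  102  105  109  115  118  119  121  123  122  120   78   75   78  100    .    .
     10     .    .    .   59   93  103  106  111  117  120  122  123  124  124  123   87   60   61   82    .    .
     14     .    .    .   31   43   82   73   91  102  115  115  119  114  116  110   72   61   59   70    .    .
     18     .    .    .   35   26   23   18   19   20   24   17   31   32   38   28   45   62   58   80    .    .
     22     .    .    .   77   78   70   63   55   54   47   47   46   42   39   43   54   62   60   67    .    .
     26     .    .    .   80  128  130  118  119  123  125  129  128  126  117  121   86   63   60   55    .    .
     30     .    .    .   68  124  101  112  116  138  147  143  141  156  189  155   64   64   63   55    .    .
     34     .    .    .   44   74   80   79   80   97   87   91  100   99   91   94   85   73   62   56    .    .
0.71 [399.28  299.502]
pred {-10: array([396.184, 300.215]), 0: array([399.056, 301.573]), 10: array([402.096, 302.55 ])}
```

View pics/jl.png

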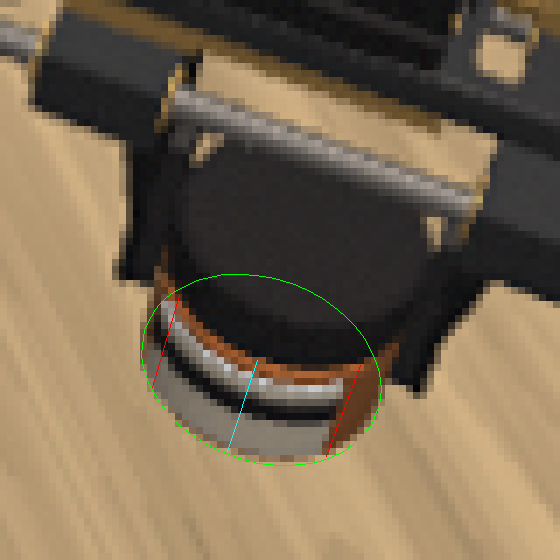

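The red/cyan overlay is the expected label, and the real label's right edge sits at about φ=43°. So the label is turned about −5° in the hand, and I'll add 5° at placement. Next I'll check the tray position against jar_b/jar_c's lids.

```bash
python3 - <<'E'
from jl import *
for n in('top','side'):
  c=cap(n)
  for yb in(0,-.12):
    t=D0+D@[.0665,yb,.012]
    u=proj(c,t+[0,0,.056])[0]; m=np.zeros(c['image'].shape[:2],np.uint8); cv2.circle(m,tuple(int(v) for v in u),16,255,-1)
    g=c['image'].astype(int); dark=((g.max(2)<62)&(g.max(2)-g.min(2)<20)&(m>0)).astype(np.uint8)
    nl,lb,stt,ce=cv2.connectedComponentsWithStats(dark); k=1+np.argmax(stt[1:,4])
    # model: filled hull of lid
    R=[[t[0]+.029*np.cos(q),t[1]+.029*np.sin(q),z] for q in np.linspace(0,6.28,60) for z in(.05,.068)]
    if n=='side': R=[[t[0]+.029*np.cos(q),t[1]+.029*np.sin(q),z] for q in np.linspace(0,6.28,60) for z in(.05,.068)]
    h=cv2.convexHull(proj(c,R).astype(np.float32)); M=cv2.moments(h); mc=np.array([M['m10'],M['m01']])/M['m00']
    print(n,yb,'area',stt[k,4],M['m00'],'seen',ce[k],'model',mc,'disp-frame diff mm',1000*D.T@(atz(c,ce[k],.06)-atz(c,mc,.06)))
plan([([tray[0],tray[1],.26],down(53))],step=.068)
E
```

```text
top 0 area 423 451.68568356963806 seen [398.676 210.232] model [398.875 210.328] disp-frame diff mm [-0.145  0.537  0.   ]
top -0.12 area 423 455.97514001629315 seen [435.253 240.556] model [435.166 241.512] disp-frame diff mm [2.006 1.347 0.   ]Traceback (most recent call last):
  File "<stdin>", line 8, in <module>
    return _wrapfunc(a, 'argmax', axis=axis, out=out, **kwds)
    return bound(*args, **kwds)
ValueError: attempt to get argmax of an empty sequence
```

```bash
python3 - <<'E'
from jl import *
t=D0+D@[.0655,.1205,.012]; print(t)
plan([([t[0],t[1],.26],down(53.5))],step=.072)
E
```

```text
[ 0.643 -0.142  0.012]
t 21.8 p [0.43  0.356 0.196] F [ 0.174 -0.506 -1.876] open 0.651
T [-0.363 -0.101 -0.764] R [-0.     0.177 -0.001] ->  [0.457 0.294 0.204]
T [-0.216 -0.101 -0.818] R [-0.     0.177 -0.001] ->  [0.484 0.232 0.212]
T [-0.061 -0.101 -0.843] R [-0.     0.177 -0.001] ->  [0.51  0.169 0.22 ]
T [ 0.095 -0.101 -0.84 ] R [-0.     0.177 -0.001] ->  [0.537 0.107 0.228]
T [ 0.249 -0.101 -0.808] R [-0.     0.177 -0.001] ->  [0.563 0.045 0.236]
T [ 0.393 -0.1   -0.749] R [-0.     0.177 -0.001] ->  [ 0.59  -0.017  0.244]
T [ 0.525 -0.1   -0.663] R [-0.     0.177 -0.001] ->  [ 0.616 -0.08   0.252]
T [ 0.638 -0.1   -0.555] R [-0.     0.177 -0.001] ->  [ 0.643 -0.142  0.26 ]
--
```

Emit:
arm_command(
  translation=[
    [-0.18,-0.05,-0.38],
    [-0.36,-0.1,-0.76],
    [-0.36,-0.1,-0.76],
  ],
  rotation=[
    [0,0.09,0],
    [0,0.177,0],
    [0,0.177,0],
  ],
  grip=[1,1,1],
)

```text
time_s: 22.1
position: [0.4595, 0.292, 0.2057]
tcp_rot: [[0.791, -0.0, -0.611], [0.611, -0.0, 0.791], [-0.0, -1.0, 0.0]]
force: [0.8, 0.1, -2.0]
opening: 0.655
```

Emit:
arm_command(
  translation=[
    [-0.11,-0.05,-0.41],
    [-0.22,-0.1,-0.82],
    [-0.22,-0.1,-0.82],
  ],
  rotation=[
    [0,0.09,0],
    [0,0.177,0],
    [0,0.177,0],
  ],
  grip=[1,1,1],
)

```text
time_s: 22.4
position: [0.4864, 0.2298, 0.2139]
tcp_rot: [[0.89, 0.001, -0.456], [0.456, 0.001, 0.89], [0.001, -1.0, 0.0]]
force: [-0.0, 0.3, -1.1]
opening: 0.656
```

Emit:
arm_command(
  translation=[
    [-0.03,-0.05,-0.42],
    [-0.06,-0.1,-0.84],
    [-0.06,-0.1,-0.84],
  ],
  rotation=[
    [0,0.09,0],
    [0,0.177,0],
    [0,0.177,0],
  ],
  grip=[1,1,1],
)

```text
time_s: 22.7
position: [0.5133, 0.1684, 0.2219]
tcp_rot: [[0.959, 0.001, -0.285], [0.285, 0.001, 0.959], [0.002, -1.0, 0.0]]
force: [-0.1, 0.1, -2.4]
opening: 0.649
```

Emit:
arm_command(
  translation=[
    [0.05,-0.05,-0.42],
    [0.095,-0.1,-0.84],
    [0.095,-0.1,-0.84],
  ],
  rotation=[
    [0,0.09,0],
    [0,0.177,0],
    [0,0.177,0],
  ],
  grip=[1,1,1],
)

```text
time_s: 23.0
position: [0.54, 0.1065, 0.2298]
tcp_rot: [[0.995, 0.002, -0.105], [0.105, 0.001, 0.995], [0.002, -1.0, 0.001]]
force: [0.4, -0.1, -1.8]
opening: 0.655
```

Emit:
arm_command(
  translation=[
    [0.12,-0.05,-0.4],
    [0.25,-0.1,-0.81],
    [0.25,-0.1,-0.81],
  ],
  rotation=[
    [0,0.09,0],
    [0,0.177,0],
    [0,0.177,0],
  ],
  grip=[1,1,1],
)

```text
time_s: 23.3
position: [0.567, 0.0443, 0.2377]
tcp_rot: [[0.997, 0.002, 0.08], [-0.08, 0.001, 0.997], [0.002, -1.0, 0.001]]
force: [0.4, 0.9, -2.7]
opening: 0.654
```

Emit:
arm_command(
  translation=[
    [0.2,-0.05,-0.37],
    [0.39,-0.1,-0.75],
    [0.39,-0.1,-0.75],
  ],
  rotation=[
    [0,0.09,0],
    [0,0.177,0],
    [0,0.177,0],
  ],
  grip=[1,1,1],
)

```text
time_s: 23.6
position: [0.5933, -0.0179, 0.2455]
tcp_rot: [[0.965, 0.002, 0.261], [-0.261, 0.0, 0.965], [0.002, -1.0, 0.001]]
force: [0.1, 0.8, -1.8]
opening: 0.65
```

Emit:
arm_command(
  translation=[
    [0.26,-0.05,-0.33],
    [0.52,-0.1,-0.66],
    [0.52,-0.1,-0.66],
  ],
  rotation=[
    [0,0.09,0],
    [0,0.177,0],
    [0,0.177,0],
  ],
  grip=[1,1,1],
)

```text
time_s: 23.9
position: [0.6197, -0.0796, 0.2533]
tcp_rot: [[0.901, 0.002, 0.434], [-0.434, 0.0, 0.901], [0.002, -1.0, 0.001]]
force: [-0.6, 0.3, -0.8]
opening: 0.652
```

Emit:
arm_command(
  translation=[
    [0.32,-0.05,-0.28],
    [0.64,-0.1,-0.555],
    [0.64,-0.1,-0.555],
    [0.64,-0.1,-0.555],
  ],
  rotation=[
    [0,0.09,0],
    [0,0.177,0],
    [0,0.177,0],
    [0,0.177,0],
  ],
  grip=[1,1,1,1],
)

```text
time_s: 24.3
position: [0.6441, -0.1382, 0.2602]
tcp_rot: [[0.807, -0.003, 0.59], [-0.59, 0.004, 0.807], [-0.005, -1.0, 0.002]]
force: [-0.4, -0.3, -2.2]
opening: 0.654
```

```bash
python3 - <<'E'
from jl import *
t=D0+D@[.0655,.1205,.012]; print(bot.read_state()['joint_positions'])
plan([([t[0],t[1],.12],down(53.5)),([t[0],t[1],.064],down(53.5))],step=.071)
E
```

```text
[-21.88   32.108  75.724   0.162  72.418 -75.76 ]
t 24.3 p [ 0.644 -0.138  0.26 ] F [-0.355 -0.277 -2.178] open 0.654
T [ 0.012  0.876 -0.024] R [-0.001  0.003 -0.002] ->  [ 0.644 -0.14   0.19 ]
T [ 0.01   0.876 -0.023] R [-0.001  0.003 -0.002] ->  [ 0.643 -0.142  0.12 ]
--
T [-0.   0.7 -0. ] R [0. 0. 0.] ->  [ 0.643 -0.142  0.064]
--
```

Emit:
arm_command(
  translation=[
    [0,0.4,-0.01],
    [0.01,0.87,-0.024],
    [0.01,0.87,-0.024],
  ],
  rotation=[
    [0,0,0],
    [0,0,0],
    [0,0,0],
  ],
  grip=[1,1,1],
)

```text
time_s: 24.6
position: [0.6393, -0.1379, 0.1858]
tcp_rot: [[0.808, -0.015, 0.589], [-0.589, 0.008, 0.808], [-0.016, -1.0, -0.002]]
force: [-1.1, 1.4, -2.6]
opening: 0.647
```

Emit:
arm_command(
  translation=[
    [0,0.3,-0.01],
    [0.01,0.6,-0.02],
    [0.01,0.87,-0.024],
    [0.01,0.87,-0.024],
    [0.01,0.87,-0.024],
  ],
  rotation=[
    [0,0,0],
    [0,0,0],
    [0,0,0],
    [0,0,0],
    [0,0,0],
  ],
  grip=[1,1,1,1,1],
)

```text
time_s: 25.1
position: [0.6441, -0.143, 0.1232]
tcp_rot: [[0.807, -0.0, 0.591], [-0.591, 0.002, 0.807], [-0.001, -1.0, 0.001]]
force: [0.6, -0.4, -1.2]
opening: 0.65
```

```bash
python3 - <<'E'
from jl import *
t=D0+D@[.0655,.1205,.012]
plan([([t[0],t[1],.063],down(53.5))],step=.071)
E
```

```text
t 25.1 p [ 0.644 -0.143  0.123] F [ 0.586 -0.386 -1.225] open 0.65
T [-0.02   0.752  0.002] R [-0.001  0.005 -0.001] ->  [ 0.643 -0.142  0.063]
--
```

Emit:
arm_command(
  translation=[
    [-0.01,0.2,0],
    [-0.02,0.4,0],
    [-0.02,0.58,0],
    [-0.02,0.73,0],
    [-0.02,0.73,0],
  ],
  rotation=[
    [0,0,0],
    [0,0,0],
    [0,0.005,0],
    [0,0.005,0],
    [0,0.005,0],
  ],
  grip=[1,1,1,1,1],
)

```text
time_s: 25.6
position: [0.6417, -0.1426, 0.0625]
tcp_rot: [[0.803, -0.003, 0.596], [-0.596, 0.003, 0.803], [-0.004, -1.0, 0.0]]
force: [-1.0, -0.3, -2.0]
opening: 0.653
```

Emit:
arm_command(
  translation=[
    [0,0.01,0],
    [0,0.02,0],
    [0,0.03,0],
    [0,0.04,0],
    [0,0.04,0],
  ],
  rotation=[
    [0,0,0],
    [0,0,0],
    [0,0,0],
    [0,0,0],
    [0,0,0],
  ],
  grip=[1,1,1,1,1],
)

```text
time_s: 26.1
position: [0.6425, -0.1431, 0.0606]
tcp_rot: [[0.803, -0.0, 0.596], [-0.596, 0.001, 0.803], [-0.001, -1.0, 0.001]]
force: [-0.1, -0.2, -0.3]
opening: 0.65
```

Emit:
arm_command(
  translation=[
    [0,0.006,0],
    [0,0.012,0],
    [0,0.018,0],
    [0,0.024,0],
    [0,0.024,0],
  ],
  rotation=[
    [0,0,0],
    [0,0,0],
    [0,0,0],
    [0,0,0],
    [0,0,0],
  ],
  grip=[1,1,1,1,1],
)

```text
time_s: 26.6
position: [0.6425, -0.1431, 0.0587]
tcp_rot: [[0.803, -0.001, 0.596], [-0.596, 0.001, 0.803], [-0.001, -1.0, 0.001]]
force: [-0.2, -0.1, -0.8]
opening: 0.655
```

Emit:
arm_command(
  translation=[
    [0,0.005,0],
    [0,0.01,0],
    [0,0.015,0],
    [0,0.015,0],
  ],
  rotation=[
    [0,0,0],
    [0,0,0],
    [0,0,0],
    [0,0,0],
  ],
  grip=[1,1,1,1],
)

```text
time_s: 27.0
position: [0.6426, -0.1431, 0.0586]
tcp_rot: [[0.803, -0.0, 0.596], [-0.596, 0.001, 0.803], [-0.001, -1.0, 0.001]]
force: [-2.1, 2.0, 7.1]
opening: 0.65
```

Contact at the expected height. Release, retract straight up, and move the arm clear.

Emit:
arm_command(
  translation=[
    [0,-0.01,0],
    [0,-0.01,0],
    [0,-0.01,0],
    [0,-0.01,0],
    [0,-0.01,0],
  ],
  rotation=[
    [0,0,0],
    [0,0,0],
    [0,0,0],
    [0,0,0],
    [0,0,0],
  ],
  grip=[0.1,-0.3,-0.6,-0.8,-0.8],
)

```text
time_s: 27.5
position: [0.6425, -0.1431, 0.0578]
tcp_rot: [[0.803, -0.001, 0.596], [-0.596, 0.002, 0.803], [-0.001, -1.0, 0.001]]
force: [0.8, 0.6, 0.4]
opening: 0.835
```

Emit:
arm_command(
  translation=[
    [0,-0.1,0],
    [0,-0.3,0],
    [0,-0.6,0],
    [0,-0.95,0],
    [0,-0.95,0],
  ],
  rotation=[
    [0,0,0],
    [0,0,0],
    [0,0,0],
    [0,0,0],
    [0,0,0],
  ],
  grip=[-0.8,-0.8,-0.8,-0.8,-0.8],
)

```text
time_s: 28.0
position: [0.6458, -0.1444, 0.14]
tcp_rot: [[0.803, 0.009, 0.596], [-0.596, -0.002, 0.803], [0.009, -1.0, 0.004]]
force: [0.5, -0.9, 0.5]
opening: 0.899
```

Emit:
arm_command(
  translation=[
    [0,-0.4,0],
    [0,-0.95,0],
    [0,-0.95,0],
  ],
  rotation=[
    [0,0,0],
    [0,0,0],
    [0,0,0],
  ],
  grip=[-0.8,-0.8,-0.8],
)

```text
time_s: 28.3
position: [0.6463, -0.1447, 0.2174]
tcp_rot: [[0.803, 0.012, 0.596], [-0.596, -0.004, 0.803], [0.012, -1.0, 0.004]]
force: [1.2, 0.0, 0.8]
opening: 0.902
```

Emit:
arm_command(
  translation=[
    [0,-0.4,0],
    [0,-0.8,0],
    [0,-0.8,0],
  ],
  rotation=[
    [0,0,0],
    [0,0,0],
    [0,0,0],
  ],
  grip=[-0.8,-0.8,-0.8],
)

```text
time_s: 28.6
position: [0.6451, -0.1443, 0.2796]
tcp_rot: [[0.803, 0.009, 0.596], [-0.596, -0.002, 0.803], [0.009, -1.0, 0.003]]
force: [-0.0, -0.6, 0.3]
opening: 0.899
```

Emit:
arm_command(
  translation=[
    [0,0,0.4],
    [0,0,0.9],
    [0,0,0.9],
  ],
  rotation=[
    [0,0,0],
    [0,0,0],
    [0,0,0],
  ],
  grip=[-0.8,-0.8,-0.8],
)

```text
time_s: 28.9
position: [0.6871, -0.0815, 0.2732]
tcp_rot: [[0.805, 0.0, 0.593], [-0.593, 0.004, 0.805], [-0.002, -1.0, 0.003]]
force: [-0.9, -0.0, -0.2]
opening: 0.902
```

Emit:
arm_command(
  translation=[
    [-0.1,0,0.45],
    [-0.2,0,0.95],
    [-0.2,0,0.95],
  ],
  rotation=[
    [0,0,0],
    [0,0,0],
    [0,0,0],
  ],
  grip=[-0.8,-0.8,-0.8],
)

```text
time_s: 29.2
position: [0.7186, -0.0103, 0.273]
tcp_rot: [[0.806, -0.001, 0.592], [-0.592, 0.004, 0.806], [-0.003, -1.0, 0.003]]
force: [-0.6, 0.1, 0.1]
opening: 0.901
```

Emit:
arm_command(
  translation=[
    [-0.3,0,0.45],
    [-0.6,0,0.95],
    [-0.6,0,0.95],
    [-0.6,0,0.95],
  ],
  rotation=[
    [0,0,0],
    [0,0,0],
    [0,0,0],
    [0,0,0],
  ],
  grip=[-0.8,-0.8,-0.8,-0.8],
)

```text
time_s: 29.6
position: [0.7239, 0.0751, 0.2735]
tcp_rot: [[0.804, -0.002, 0.594], [-0.594, 0.0, 0.804], [-0.002, -1.0, -0.001]]
force: [-0.3, 0.1, 0.4]
opening: 0.899
```

```bash
python3 - <<'E'
from jl import *
C={n:cap(n) for n in('top','side')}; c=C['top']
for yb in(.12,0,-.12):
    t=D0+D@[.0665,yb,.012]
    u=proj(c,t+[0,0,.056])[0]; m=np.zeros(c['image'].shape[:2],np.uint8); cv2.circle(m,tuple(int(v) for v in u),16,255,-1)
    g=c['image'].astype(int); dark=((g.max(2)<62)&(g.max(2)-g.min(2)<20)&(m>0)).astype(np.uint8)
    nl,lb,stt,ce=cv2.connectedComponentsWithStats(dark)
    if nl<2: print('none');continue
    k=1+np.argmax(stt[1:,4])
    R=[[t[0]+.029*np.cos(q),t[1]+.029*np.sin(q),z] for q in np.linspace(0,6.28,60) for z in(.05,.068)]
    h=cv2.convexHull(proj(c,R).astype(np.float32)); M=cv2.moments(h); mc=np.array([M['m10'],M['m01']])/M['m00']
    print(yb,'area',stt[k,4],'diff mm',1000*D.T@(atz(c,ce[k],.06)-atz(c,mc,.06)))
tl=[]
for n in C:
    c=C[n];o=proj(c,D0+D@[.02,.03,.05])[0].astype(int)-[60,60]
    tl.append(cv2.resize(c['image'][o[1]:o[1]+120,o[0]:o[0]+125],None,fx=3.2,fy=3.2,interpolation=3))
cv2.imwrite('pics/fin.png',np.hstack(tl))
E
```

```text
0.12 area 406 diff mm [ 0.322 -0.675  0.   ]
0 area 410 diff mm [0.158 0.442 0.   ]
-0.12 area 406 diff mm [2.161 1.086 0.   ]
```

View pics/fin.png

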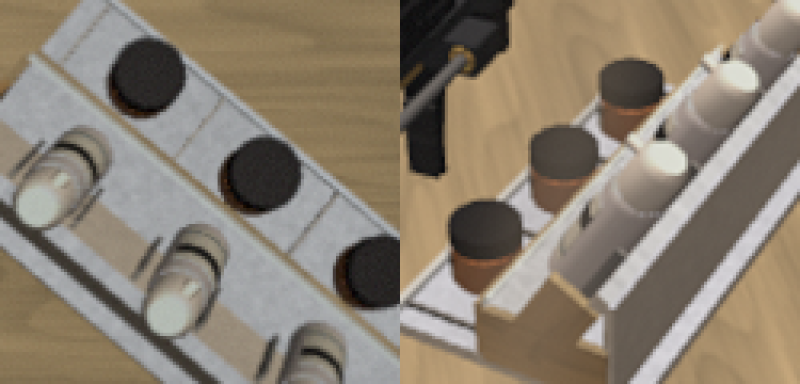

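The picture shows the can leaning in its bay and the jar on its tray, both in line with their neighbours, which have not moved. The arm is clear, so I'm handing in.

```bash
python3 -c "
from rig import bot
print(bot.hand_in(), bot.read_state()['time_s'])"
```

```text
the job is handed in; nothing more can be done
the job is handed in; nothing more can be done
```

The job is done and handed in at about 30 s of robot time (limit 66 s). The silver can was placed first: lowered until it touched the ledge, slid back against the bed with about 5 N, then released. The jar followed, set down on the tray with about 7 N.

**Can:** The last pictures show it between the rails and parallel to its neighbours. Its spout is within about 3° of theirs. Its label band read up to about 4–8° off can_b's at the right edge, so the two checks disagree slightly.

**Jar:** It is upright and within about 1 mm of the tray spot. Its label faces away from both cameras once placed. I measured it in the hand instead, found it about 5° off and corrected for that, so I have no direct look at the final label direction.

**Neighbours:** The lids of jar_b and jar_c read the same before and after the jar was placed, to within 0.3 mm. can_b and can_c show no visible change. The blue and yellow look-alikes were not touched.

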